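Open the slanted valve to its gauge post and lock it

TASK

On the test plate, open the slanted valve by turning its handwheel counter-clockwise, following it as it screws outward, until the wheel's top face is level with the top of the gauge post beside it. Then slide the lock plate by its upright tab under the wheel's collar, fully home, leave the wheel level with the post, and leave the loose elbow, flange, tee and jar where they are.

Things in the scene. Friction and masses are not known exactly. Their poses are not given: they have to be found in the camera images.
- valve: Brass slant-seat valve in a steel pipe on a dark steel test plate (320 x 300 x 12 mm), all fixed. Origin on the table under the point where the stem axis meets the pipe axis (75 mm up). x runs along the pipe, away from the robot at yaw 0; z up. The stem leans 0.56 rad (32 degrees) from vertical towards -x. A rigid aluminium bridge lies across the stem under the wheel, 220 mm long along y.
- gauge_top (a point): Centre of the flat top of the gauge post: steel pin with a 22 mm head, parallel to the stem, 88 mm from its axis on the +y side, standing on the bridge, whose top is 63 mm lower; set height varies. Axes (do not turn with the wheel): z = along the stem, outward; y = level, from stem to post, also the way the lock slides home; x = the third, up the slope, away from the robot.
- wheel_top (a point): Centre of the flat top of the grey solid handwheel (60 mm diameter, 12 mm thick, five dark dimples), on the stem axis. z = along the stem, outward; x, y turn with it. Below it a 20 mm sleeve with a 32 mm collar, underside 54 mm below the top. Around the rim it is free to 60 mm from the axis; bridge and lock plate are 27 mm or more below the wheel. It starts 8 to 17 mm lower than the post's top.
- handwheel (a joint): Turn of the handwheel (rad), 0 = shut, growing counter-clockwise as seen from outside (looking down on the wheel's top). The quick thread raises the wheel 5 mm along the stem per radian (stops at 4.5 rad, 22.5 mm). It needs about 0.13 N m and stays where it is left.
- lock (a joint): Travel of the lock plate (m): 0 = fully back, 0.045 = fully home against its stop, its fork round the stem below the wheel's collar. Slides with about 3 N and stays where it is left; starts 0 to 0.012 from fully back.
- lock_tab (a point): Centre of the top edge of the lock plate's upright steel tab, which stands along the stem direction: 34 mm long along the slide (y of gauge_top), 12 mm thick (x of gauge_top), 40 mm high above the plate. On the -y side of the stem: 127 mm from the axis when fully back, 82 mm when home; its top is 17 mm lower along the stem than the post's top. Same axes as gauge_top.
- elbow: Loose brass pipe elbow, 70 mm legs, 48 mm high, lying on the test plate right of the pipe. Origin under its corner.
- flange: Loose steel flange, 84 mm diameter, 34 mm high, lying on the test plate. Origin at the centre of its underside.
- tee: Loose steel pipe tee, 120 mm long, 52 mm high, on the table to the robot's left. Origin under its middle.
- jar: Jar of thread paste, 72 mm diameter, 85 mm high, on the table to the robot's right. Origin at the centre of its underside.

How it is judged:
By the outcome, as a careful person would: the job done as asked, in the order asked, and still so for the second after the job is handed in, with the robot touching nothing.
It also fails if it takes over 62 s, if anything falls off the work surface, if the arm or the gripper's body presses on something with over 40 N, if the wrist force passes 120 N, or if a joint passes its speed limit or range.

ROBOT

A 7-joint arm with a two-finger parallel gripper is mounted at the origin on the work surface. World frame = base frame: x ahead of the robot, y to its left, z up, the work surface at z = 0. Lengths are in m, angles in rad, forces in N, time in s.
With the tool pointing down it reaches from about 0.4 to 0.85 m from the base axis. Payload 4.5 kg.
Tool frame: the origin (TCP) lies on the centre line of the jaws, within the pads' length; the fingertips stand 14 mm ahead of it and the grasp point (between the pads) lies 5 mm behind it; y points along the fingers, z is the direction in which the jaws open and shut, and the axes are right-handed (so a half turn about y gives the same grasp; the last joint's range is limited). The gripper opens to 88 mm and grips with 3 to 60 N. Pads are 18 mm wide; open, the fingers measure 123 mm over their backs; the gripper's body (75 mm by 187 mm) begins 45 mm behind the grasp point.
Start: joints at [-1.089, 0.689, -0.195, 1.565, 0.157, 0.902, -0.215], TCP at [0.271, 0.563, 0.229] pointing down, gripper open.
Joint ranges: [-3.01, 3.01], [-0.46, 2.08], [-1.47, 1.51], [0.13, 2.56], [-1, 4.14], [0.04, 2.09], [-2.66, 2.66]. Speed limits (rad/s): [2.57, 2.57, 3.14, 3.14, 3.14, 3.14, 3.14].

INTERFACE

Orientations are given as a unit quaternion [x, y, z, w].
In Python, from plant import get_state, imaging, job gives the robot as it stands.
- The arm moves only by the tool send_rows, never from a script. Its argument "motion" is a list that holds one entry, the list of rows, each a list of 7 numbers: the turn, a rotation vector about the tool's x, y, z scaled (see below), then the shift along the tool's x, y, z scaled (see below), then the gripper's target within -1 to 1 (shut at 1, half-way at 0, fully open at -1). In form: [[[rx, ry, rz, tx, ty, tz, gripper], ...]]. A call has exactly 5 rows; each row shifts and turns the commanded pose from where the row before left it, along the tool's axes as they then stand; what a row does not reach is not made up. The controller multiplies each number of a shift by 0.02 m and each number of a turn by 0.08 rad. A row lasts 1/12 s, in which the tool goes at most 41.7 mm and 7.16 degrees, less where a joint would pass 70% of its speed; a pose out of reach is approached as far as the arm can. A call with a number of a shift or a turn outside -1 to 1 is refused whole. A call with a gripper value outside its range is refused whole. The fingers move at their own pace and stop on an object; "force" is the grip in N (left out, the last holds). Time passes only in rows, so rows that do not move let the fingers close, or fill a call up. It gives the time, the measured TCP pose, the force and the opening at its end, in the units of the state.
- get_state(): the state, without advancing time (a new reading comes with each control period).
- imaging.snapshot(name): name is "scene" or "top"; returns a dict with "img" (420x560x3 uint8, red, green, blue), "camera_matrix" (3x3 intrinsics, pixels), "R" (3x3) and "t" (3): a world point X has camera coordinates R X + t. Camera axes: x right, y down, z forward; pixel columns grow to the right and rows downward; lengths in m; the calibration is good to about 2 mm. A picture is of the moment at which its call begins. There is no depth.
- job.finish_job(): hands the job in, once; it reports no verdict.
The state is a dict: "clock": time; "q": joint angles; "qd": joint speeds; "joint_torque": joint torques, N m; "tool_pos": TCP position; "eef_rot": TCP orientation; "contact_force": force on the tool from outside, world axes, zero at the start; "moment": the same for the moment, N m; "opening": opening from 0.0 (shut) to 1.0 (fully open).
Only numpy, scipy, OpenCV 4.12 (cv2) and the standard library are available. Lean on these libraries where they do the work, as an engineer would, in place of code of your own. Each camera call takes 0.05 s, during which the arm holds its last target.

## Working session

There is one attempt and no reset: what is moved stays moved. The work goes in short steps, Python scripts to look and compute and a tool call to move; the robot and the scene stay as the last step left them, time stands still between calls to the robot, and variables do not carry over. Pictures are saved under pics/ and viewed, and the job is handed in when it is done.

Besides the shell and the picture viewer there is one more tool, called after "Call:" as name(argument=value, ...) on one line, values as JSON. send_rows: Moves the arm, as the interface text tells. Its arguments: {"type":"object","properties":{"motion":{"type":"array"},"force":{"type":"number"}},"required":["motion"]}

```bash
ls; mkdir -p pics; python3 - <<'E'
from plant import get_state, imaging
import cv2,numpy as np
s=get_state()
for k,v in s.items(): print(k,np.round(v,4))
for n in("scene","top"):
    d=imaging.snapshot(n)
    cv2.imwrite(f"pics/{n}0.png",d["img"][:,:,::-1])
    np.savez(f"pics/{n}0.npz",**d)
    print(n,np.round(d["camera_matrix"],1).tolist(),np.round(d["R"],4).tolist(),np.round(d["t"],4).tolist())
E
```

```text
pics
clock 0.0
q [-1.0892  0.69   -0.1945  1.5664  0.1573  0.9025 -0.2151]
qd [-0.0005 -0.0003 -0.0011  0.0001  0.0005 -0.0023 -0.0004]
joint_torque [-1.00000e-03 -5.27562e+01 -1.26680e+00 -1.53430e+01 -5.25000e-02
  6.50000e-03  2.00000e-04]
tool_pos [0.2704 0.5628 0.2283]
eef_rot [ 0.6901 -0.1571  0.1569 -0.6888]
contact_force [0.6343 0.4488 0.2789]
moment [-0.0273  0.0379  0.0275]
opening 0.9991
scene [[400.9, 0.0, 280.2], [0.0, 400.9, 212.8], [0.0, 0.0, 1.0]] [[-0.589, 0.8081, 0.0088], [0.6881, 0.5072, -0.5189], [-0.4238, -0.2996, -0.8548]] [0.3594, -0.3446, 1.4743]
top [[500.2, 0.0, 272.4], [0.0, 500.2, 218.7], [0.0, 0.0, 1.0]] [[0.0108, -0.9999, -0.0132], [-0.9931, -0.0092, -0.117], [0.1169, 0.0143, -0.993]] [-0.0027, 0.6136, 1.3539]
```

View pics/scene0.png

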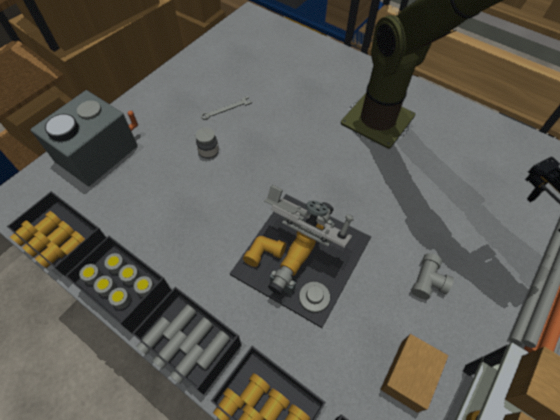

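View pics/top0.png

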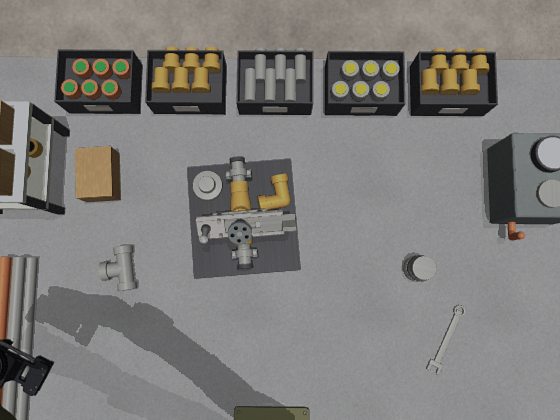

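The scene view shows the valve near (310,215) with the elbow at (262,248), flange at (314,297), tee at (430,278) and jar at (206,143). In the top view the wheel is at (240,232), the post at (205,232) and the lock at about (290,222). I'll enlarge both.

```bash
python3 - <<'E'
import cv2,numpy as np
a=cv2.imread("pics/scene0.png")[170:330,220:380]; b=cv2.imread("pics/top0.png")[150:285,180:310]
cv2.imwrite("pics/s0z.png",cv2.resize(a,(600,600),interpolation=cv2.INTER_CUBIC))
cv2.imwrite("pics/t0z.png",cv2.resize(b,(578,600),interpolation=cv2.INTER_CUBIC))
E
```

```text
(no output)
```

View pics/s0z.png

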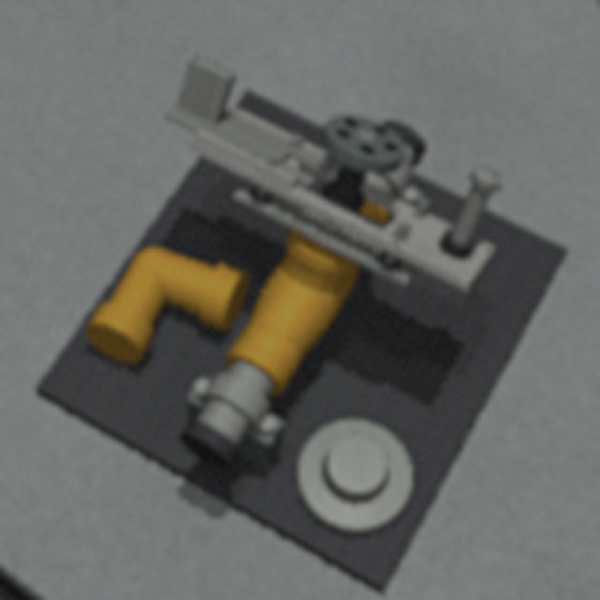

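View pics/t0z.png

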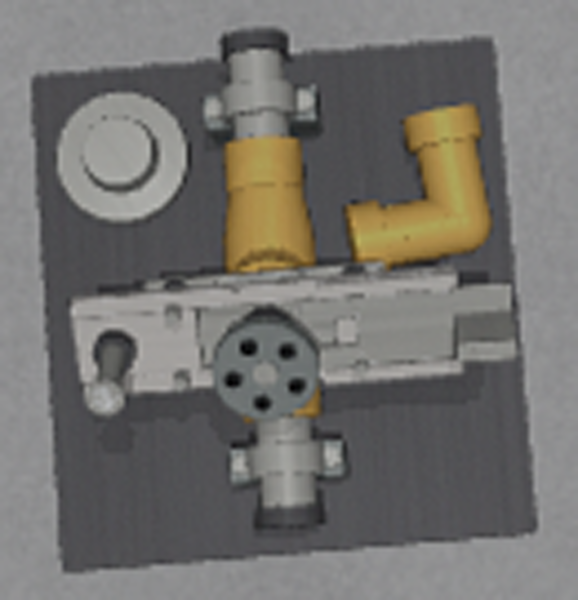

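```bash
cat > h.py <<'E'
import cv2,numpy as np
from scipy.spatial.transform import Rotation as Rn
def ray(d,px):
    v=np.linalg.inv(d["camera_matrix"])@np.array([px[0],px[1],1.]); R=d["R"]
    v=R.T@v; return -R.T@d["t"], v/np.linalg.norm(v)
def plane(d,px,z):
    o,v=ray(d,px); return o+v*(z-o[2])/v[2]
def tri(d1,p1,d2,p2):
    o1,v1=ray(d1,p1);o2,v2=ray(d2,p2)
    A=np.stack([v1,-v2],1);s=np.linalg.lstsq(A,o2-o1,rcond=None)[0]
    a=o1+v1*s[0];b=o2+v2*s[1]; return (a+b)/2,np.linalg.norm(a-b)
def proj(d,X):
    c=d["R"]@np.asarray(X)+d["t"]; p=d["camera_matrix"]@c; return p[:2]/p[2]
def axes(yaw):
    c,s=np.cos(yaw),np.sin(yaw);Z=Rn.from_euler('z',yaw).as_matrix()
    return Z@Rn.from_euler('y',-0.56).as_matrix()  # columns x,y,z of gauge frame
S0=lambda p:(p[0]/3.75+220-.4,p[1]/3.75+170-.4)
T0=lambda p:(p[0]/4.444+180-.4,p[1]/4.444+150-.4)
E
python3 - <<'E'
from h import *
s=dict(np.load("pics/scene0.npz"));t=dict(np.load("pics/top0.npz"))
C=[plane(t,T0(p),.012) for p in [(32,75),(493,38),(537,530),(65,572)]]
print("plate",np.round(C,4))
Cs=[plane(s,S0(p),.012) for p in [(383,592),(40,390),(245,95),(567,250)]]
print("plate s",np.round(Cs,4))
for c in (C,Cs):
    c=np.array(c); v=(c[0]+c[1]-c[2]-c[3]); w=c[0]+c[3]-c[1]-c[2]
    print("yaw",np.arctan2(v[1],v[0]),np.arctan2(-w[0],w[1]),c.mean(0))
w,e=tri(s,S0((365,142)),t,T0((266,373))); print("wheel",w,e)
g,e=tri(s,S0((484,180)),t,T0((104,398))); print("post",g,e)
l,e=tri(s,S0((211,72)),t,T0((487,350))); print("tab",l,e)
d=w-g; print("yaw from wheel-post",np.arctan2(d[0],-d[1]))
for yaw in(-.0,.05,.08,.1):
    A=axes(yaw); print(yaw,"in gauge frame: wheel",A.T@(w-g),"tab",A.T@(l-g))
    z=A[:,2]; k=(w[2]-.075)/z[2]; print(" origin",w-k*z,k)
E
```

```text
plate [[ 0.765   0.2509  0.012 ]
 [ 0.7916 -0.0464  0.012 ]
 [ 0.4761 -0.0761  0.012 ]
 [ 0.4467  0.2203  0.012 ]]
plate s [[ 0.7673  0.2507  0.012 ]
 [ 0.793  -0.0429  0.012 ]
 [ 0.4821 -0.075   0.012 ]
 [ 0.45    0.2206  0.012 ]]
yaw 0.09487928921388082 0.09414575153093489 [0.61983113 0.08718793 0.012     ]
yaw 0.09853436448782658 0.09767645522126217 [0.62307646 0.0883479  0.012     ]
wheel [0.55893151 0.08150697 0.18360906] 0.0019982478575161218
post [0.54352355 0.16841298 0.19720152] 0.004220316487154173
tab [ 0.57346864 -0.04177486  0.18087576] 0.00270023738004315
yaw from wheel-post 0.17547106886488384
-0.0 in gauge frame: wheel [ 0.00583434 -0.08690601 -0.01970077] tab [ 0.01669911 -0.21018785 -0.02973849]
 origin [0.62702391 0.08150697 0.075     ] 0.12818932850810463
0.05 in gauge frame: wheel [ 0.00213799 -0.08756748 -0.01738334] tab [ 0.00776698 -0.2114218  -0.0241385 ]
 origin [0.62693881 0.08491017 0.075     ] 0.1281893285081046
0.08 in gauge frame: wheel [-9.16517408e-05 -8.78593858e-02 -1.59854681e-02] tab [ 0.00238654 -0.21190866 -0.02076523]
 origin [0.62680613 0.08694855 0.075     ] 0.12818932850810463
0.1 in gauge frame: wheel [-0.00158176 -0.08801008 -0.01505124] tab [-0.00120625 -0.2121273  -0.01851274]
 origin [0.62668373 0.08830487 0.075     ] 0.12818932850810463
```

```bash
cat >> h.py <<'E'
from plant import get_state
def fit(pts,x0=None):
    """pts: list of (d,px,kind) kind 'w','g','t'; params ox,oy,yaw,hw,hg,lock"""
    from scipy.optimize import least_squares
    def P(x,k):
        A=axes(x[2]);O=np.array([x[0],x[1],.075])
        return O+A@{'w':np.array([0,0,x[3]]),'g':np.array([0,.088,x[4]]),'t':np.array([0,-.127+x[5],x[4]-.017])}[k]
    f=lambda x:np.concatenate([proj(d,P(x,k))-np.array(px) for d,px,k in pts]+[[ (x[2]-.096)/.004]])
    r=least_squares(f,x0 if x0 is not None else [.6267,.088,.096,.128,.143,.003]); return r.x,r.fun,P
def pose():
    s=get_state(); return np.array(s["tool_pos"]),Rn.from_quat(s["eef_rot"]).as_matrix(),s
def delta(p,R):
    """from present pose: rotvec in tool frame (/.08), shift in tool frame (/.02)"""
    p0,R0,_=pose(); return Rn.from_matrix(R0.T@R).as_rotvec()/.08, R0.T@(p-p0)/.02
def goal(jaw,yaw=.096):
    """jaw angle about stem z from gauge x; y_tool=-z_stem"""
    A=axes(yaw); z=A@np.array([np.cos(jaw),np.sin(jaw),0]); y=-A[:,2]; x=np.cross(y,z); return np.stack([x,y,z],1)
E
python3 - <<'E'
from h import *
s=dict(np.load("pics/scene0.npz"));t=dict(np.load("pics/top0.npz"))
x,r,P=fit([(s,S0((365,142)),'w'),(t,T0((266,373)),'w'),(s,S0((484,180)),'g'),(t,T0((104,398)),'g'),(s,S0((211,72)),'t'),(t,T0((487,350)),'t')])
print(np.round(x,4),np.round(r,2)); print({k:np.round(P(x,k),4) for k in 'wgt'})
p,R,st=pose();print(np.round(R,3))
for j in np.arange(0,6.3,.7854): print(round(j,2),np.round(delta(p,goal(j))[0]*.08,2))
E
```

```text
[0.6275 0.0882 0.0964 0.1292 0.1427 0.0029] [ 0.4  -0.04  0.28 -0.32  0.78  0.38  0.82 -0.35  0.63 -0.17  0.42 -0.11
  0.1 ]
{'w': array([0.5592, 0.0816, 0.1845]), 'g': array([0.5436, 0.1685, 0.1959]), 't': array([ 0.573 , -0.0417,  0.1815])}
[[ 0.901 -0.001  0.433]
 [-0.433 -0.001  0.901]
 [ 0.    -1.    -0.002]]
0.0 [ 0.51  1.   -0.29]
0.79 [ 0.35  0.24 -0.44]
1.57 [ 0.15 -0.53 -0.55]
2.36 [-0.07 -1.29 -0.6 ]
3.14 [-0.33 -2.05 -0.59]
3.93 [-0.64 -2.79 -0.5 ]
4.71 [0.72 2.51 0.2 ]
5.5 [ 0.64  1.76 -0.08]
6.28 [ 0.51  1.   -0.29]
```

Call:
send_rows(motion=[[[0,0.5,0,0,-1,0,-1],[0,0.5,0,0,-1,0,-1],[0,0.5,0,0,-1,0,-1],[0,0.5,0,0,-1,-0.5,-1],[0,0,0,0,0,-1,-1]]])

```text
clock: 0.52
tool_pos: [0.2554, 0.5415, 0.3124]
eef_rot: [-0.671, 0.212, -0.213, 0.677]
contact_force: [0.4, 0.9, 0.1]
opening: 1.002
```

```bash
python3 - <<'E'
from h import *
p,R,s=pose();print(p,np.round(R,3),s["q"])
E
```

```text
[0.25540674 0.54151315 0.31242716] [[ 0.819  0.003  0.574]
 [-0.574  0.008  0.819]
 [-0.002 -1.     0.008]] [-1.11473425  0.56027405 -0.15941584  1.54670213  0.0990619   1.0339779
 -0.34020228]
```

Call:
send_rows(motion=[[[0,0,0,0.9,0,-0.5,-1],[0,0,0,0.9,0,-0.5,-1],[0,0,0,0.9,0,-0.5,-1],[0,0,0,0.9,0,-0.5,-1],[0,0,0,0.9,0,-0.5,-1]]])

```text
clock: 0.93
tool_pos: [0.2993, 0.4449, 0.3088]
eef_rot: [0.675, -0.212, 0.211, -0.674]
contact_force: [-0.2, -0.8, -0.1]
opening: 1.002
```

Call:
send_rows(motion=[[[0,0,0,0.9,0,-0.5,-1],[0,0,0,0.9,0,-0.5,-1],[0,0,0,0.9,0,-0.5,-1],[0,0,0,0.9,0,-0.5,-1],[0,0,0,0.9,0,-0.5,-1]]])

```text
clock: 1.35
tool_pos: [0.3446, 0.3525, 0.3088]
eef_rot: [0.675, -0.212, 0.211, -0.674]
contact_force: [-0.1, 0.1, -0.3]
opening: 0.996
```

Call:
send_rows(motion=[[[0,0,0,0.9,0,-0.5,-1],[0,0,0,0.9,0,-0.5,-1],[0,0,0,0.9,0,-0.5,-1],[0,0,0,0.9,0,-0.5,-1],[0,0,0,0.9,0,-0.5,-1]]])

```text
clock: 1.77
tool_pos: [0.3899, 0.2601, 0.3089]
eef_rot: [0.675, -0.212, 0.211, -0.675]
contact_force: [-0.3, 0.7, -0.1]
opening: 1.001
```

Call:
send_rows(motion=[[[0,0,0,0.9,0,-0.5,-1],[0,0,0,0.9,0,-0.5,-1],[0,0,0,0.9,0,-0.5,-1],[0,0,0,0.9,0,-0.5,-1],[0,0,0,0.9,0,-0.5,-1]]])

```text
clock: 2.18
tool_pos: [0.4352, 0.1677, 0.3089]
eef_rot: [0.675, -0.212, 0.211, -0.675]
contact_force: [-0.6, 0.3, 1.1]
opening: 0.996
```

```bash
python3 - <<'E'
from h import *
p,R,s=pose();print(p,np.round(R,3),s["q"])
A=axes(.0964);w=np.array([.5592,.0816,.1845])
for j in (0,-.8,-1.2,-1.75):
  a,b=delta(w+.1*A[:,2],goal(j));print(j,a,b)
E
```

```text
[0.43519119 0.16766585 0.30886015] [[ 0.821 -0.001  0.571]
 [-0.571 -0.     0.821]
 [-0.    -1.    -0.001]] [-0.36839794  0.37447877 -0.1405195   1.91314288  0.06763213  0.8591958
  0.41950356]
0 [ 6.56081633 10.54621999 -3.03360956] [ 5.52393113  1.98075065 -1.71026774]
-0.8 [ 7.86553072 20.23497051 -0.26047359] [ 5.52393113  1.98075065 -1.71026774]
-1.2 [ 8.27773524 25.04711231  1.3944948 ] [ 5.52393113  1.98075065 -1.71026774]
-1.75 [ 8.51602107 31.60108085  4.02892228] [ 5.52393113  1.98075065 -1.71026774]
```

Call:
send_rows(motion=[[[0.26,0.96,0.12,0,0,0,1],[0.26,0.96,0.12,0,0,0,1],[0.26,0.96,0.12,0,0,0,1],[0.26,0.96,0.12,0,0,0,1],[0.26,0.96,0.12,0,0,0,1]]], force=10)

```text
clock: 2.6
tool_pos: [0.435, 0.1685, 0.3089]
eef_rot: [-0.58, 0.343, -0.332, 0.66]
contact_force: [-0.1, -0.5, 0.5]
opening: 0.645
```

Call:
send_rows(motion=[[[0.26,0.96,0.12,0,0,0,1],[0.26,0.96,0.12,0,0,0,1],[0.26,0.96,0.12,0,0,0,1],[0.26,0.96,0.12,0,0,0,1],[0.26,0.96,0.12,0,0,0,1]]])

```text
clock: 3.02
tool_pos: [0.4349, 0.1685, 0.3089]
eef_rot: [-0.463, 0.458, -0.438, 0.62]
contact_force: [-0.3, 0.9, 0.1]
opening: 0.268
```

Call:
send_rows(motion=[[[0.26,0.96,0.12,0,0,0,1],[0.26,0.96,0.12,0,0,0,1],[0.26,0.96,0.12,0,0,0,1],[0.26,0.96,0.12,0,0,0,1],[0.26,0.96,0.12,0,0,0,1]]])

```text
clock: 3.43
tool_pos: [0.4348, 0.1685, 0.3089]
eef_rot: [-0.327, 0.556, -0.526, 0.554]
contact_force: [0.6, -1.0, -0.1]
opening: 0.004
```

Call:
send_rows(motion=[[[0.26,0.96,0.12,0,0,0,1],[0.26,0.96,0.12,0,0,0,1],[0.26,0.96,0.12,0,0,0,1],[0.26,0.96,0.12,0,0,0,1],[0.26,0.96,0.12,0,0,0,1]]])

```text
clock: 3.85
tool_pos: [0.4348, 0.1685, 0.3089]
eef_rot: [-0.178, 0.631, -0.594, 0.467]
contact_force: [0.2, 0.4, -0.1]
opening: 0.004
```

Call:
send_rows(motion=[[[0.26,0.96,0.12,0,0,0,1],[0.26,0.96,0.12,0,0,0,1],[0.26,0.96,0.12,0,0,0,1],[0.26,0.96,0.12,0,0,0,1],[0.26,0.96,0.12,0,0,0,1]]])

```text
clock: 4.27
tool_pos: [0.4348, 0.1685, 0.309]
eef_rot: [-0.022, 0.681, -0.637, 0.36]
contact_force: [0.2, -0.8, -0.4]
opening: 0.002
```

Call:
send_rows(motion=[[[0.26,0.96,0.12,0,0,0,1],[0.26,0.96,0.12,0,0,0,1],[0.26,0.96,0.12,0,0,0,1],[0.26,0.96,0.12,0,0,0,1],[0.26,0.96,0.12,0,0,0,1]]])

```text
clock: 4.68
tool_pos: [0.4355, 0.1693, 0.3143]
eef_rot: [0.124, 0.703, -0.657, 0.244]
contact_force: [0.1, 0.3, -0.4]
opening: 0.01
```

```bash
python3 - <<'E'
from h import *
p,R,s=pose();print(p,np.round(R,3),s["q"],s["clock"],s["opening"])
A=axes(.0964);w=np.array([.5592,.0816,.1845]);g=np.array([.5436,.1685,.1959])
for j in (-1.75,):
  a,b=delta(g+.05*A[:,2],goal(j));print(j,a,b)
E
```

```text
[0.43553005 0.16927583 0.31432375] [[-0.85   0.495  0.179]
 [-0.145  0.106 -0.984]
 [-0.506 -0.862 -0.018]] [-1.16493939  0.26648894  0.73694359  2.40335837 -0.99761759  0.04344982
 -0.90100964] 4.6833 0.010090391342679795
-1.75 [0.7017953  3.01833507 0.44179221] [-1.52177456  5.2828567   0.96271906]
```

```bash
cat > kin.py <<'E'
import numpy as np
from scipy.spatial.transform import Rotation as Rn
from scipy.optimize import least_squares
import itertools
Q=np.array([[-1.0892,0.69,-0.1945,1.5664,0.1573,0.9025,-0.2151],[-1.11473425,0.56027405,-0.15941584,1.54670213,0.0990619,1.0339779,-0.34020228],[-0.36839794,0.37447877,-0.1405195,1.91314288,0.06763213,0.8591958,0.41950356],[-1.16493939,0.26648894,0.73694359,2.40335837,-0.99761759,0.04344982,-0.90100964]])
Ps=np.array([[.2704,.5628,.2283],[0.25540674,0.54151315,0.31242716],[0.43519119,0.16766585,0.30886015],[0.43553005,0.16927583,0.31432375]])
Rs=[Rn.from_quat([0.6901,-0.1571,0.1569,-0.6888]).as_matrix(),np.array([[.819,.003,.574],[-.574,.008,.819],[-.002,-1,.008]]),np.array([[.821,-.001,.571],[-.571,0,.821],[0,-1,-.001]]),np.array([[-.85,.495,.179],[-.145,.106,-.984],[-.506,-.862,-.018]])]
def rot(ax,a): return Rn.from_rotvec(np.array(ax)*a).as_matrix()
Yx=[0,1.,0];Zx=[0,0,1.]
T0=np.array([[0,-0.,1],[1,0,0],[0,1,0]],float).T  # placeholder
# tool at zero pose: y_tool=+z(link), z_tool ~ -x ; columns x,y,z
def fk(q,par,sg):
    h,a1,L1,a2,L2,a3,L3=par
    R=rot(Zx,sg[0]*q[0]);p=np.array([0,0,h])+R@[a1,0,0]
    R=R@rot(Yx,q[1]);R=R@rot(Zx,sg[1]*q[2]);p=p+R@[a2,0,L1]
    R=R@rot(Yx,q[3]);p=p+R@[-a2,0,0];R=R@rot(Zx,sg[2]*q[4]);p=p+R@[0,0,L2]
    R=R@rot(Yx,q[5]);p=p+R@[a3,0,0];R=R@rot(Zx,sg[3]*q[6]);p=p+R@[0,0,L3]
    return p,R
E
python3 - <<'E'
from kin import *
best=None
for sg in itertools.product([-1,1],repeat=4):
  # constant tool rotation from pose 0
  def tool(sg):
    M=sum(fk(q,np.zeros(7),sg)[1].T@R for q,R in zip(Q,Rs)); return Rn.from_matrix(M).as_matrix()
  T=tool(sg)
  er=max(Rn.from_matrix((fk(q,np.zeros(7),sg)[1]@T).T@R).magnitude() for q,R in zip(Q,Rs))
  f=lambda x:np.concatenate([fk(q,x,sg)[0]-p for q,p in zip(Q,Ps)]+[.01*(x-[.35,0,.4,0,.4,0,.25])])
  r=least_squares(f,[.35,0,.4,0,.4,0,.25])
  print(sg,round(er,3),np.round(r.x,3),round(np.abs(r.fun[:12]).max(),4),np.round(T,2).tolist() if er<.2 else '')
E
```

```text
(-1, -1, -1, -1) 0.0 [ 0.407  0.016  0.594 -0.032  0.323 -0.03   0.434] 0.0395 [[0.0, 0.0, -1.0], [-1.0, 0.0, -0.0], [0.0, 1.0, 0.0]]
(-1, -1, -1, 1) 1.38 [ 0.407  0.016  0.594 -0.032  0.323 -0.03   0.434] 0.0395 
(-1, -1, 1, -1) 1.801 [-0.155  0.417  0.697  0.059  0.187  0.445  0.058] 0.0308 
(-1, -1, 1, 1) 2.109 [-0.155  0.417  0.697  0.059  0.187  0.445  0.058] 0.0308 
(-1, 1, -1, -1) 1.325 [-0.205  0.021  0.469 -0.131  0.108 -0.404 -0.197] 0.0234 
(-1, 1, -1, 1) 3.075 [-0.205  0.021  0.469 -0.131  0.108 -0.404 -0.197] 0.0234 
(-1, 1, 1, -1) 2.554 [-0.554  0.469  0.568 -0.127 -0.002  0.009 -0.397] 0.0351 
(-1, 1, 1, 1) 0.971 [-0.554  0.469  0.568 -0.127 -0.002  0.009 -0.397] 0.0351 
(1, -1, -1, -1) 1.168 [-2.423 -0.072 -1.924  1.274 -1.304 -0.172 -3.266] 0.3983 
(1, -1, -1, 1) 1.192 [-2.423 -0.072 -1.924  1.274 -1.304 -0.172 -3.266] 0.3983 
(1, -1, 1, -1) 1.467 [ 1.638 -4.3   -2.084  0.826  0.08  -3.985 -0.247] 0.1881 
(1, -1, 1, 1) 2.835 [ 1.638 -4.3   -2.084  0.826  0.08  -3.985 -0.247] 0.1881 
(1, 1, -1, -1) 0.825 [-2.094  0.014 -1.074  1.476 -1.154  0.897 -2.259] 0.1842 
(1, 1, -1, 1) 2.596 [-2.094  0.014 -1.074  1.476 -1.154  0.897 -2.259] 0.1842 
(1, 1, 1, -1) 2.995 [-0.705  0.086 -1.416  0.872 -1.533 -0.412 -0.968] 0.4161 
(1, 1, 1, 1) 1.111 [-0.705  0.086 -1.416  0.872 -1.533 -0.412 -0.968] 0.4161
```

```bash
python3 - <<'E'
from kin import *
def fk2(q,x):
    # offsets o_i (3) after joints 1..7
    o=np.zeros((7,3)); 
    for (i,k),v in zip(idx,x): o[i,k]=v
    p=np.zeros(3);R=np.eye(3)
    for i,ax in enumerate([Zx,Yx,Zx,Yx,Zx,Yx,Zx]):
        R=R@rot(ax,(-1 if ax is Zx else 1)*q[i]); p=p+R@o[i]
    return p
for name,idx in {"noshoulder a2,a2' a3":[(0,2),(2,2),(2,0),(3,0),(4,2),(5,0),(6,2)],"base":[(0,2),(2,2),(4,2),(6,2)],
 "y":[(0,2),(2,2),(4,2),(6,2),(1,1),(3,1),(5,1)],"x0":[(0,2),(0,0),(2,2),(2,0),(3,0),(4,2),(5,0),(6,2)],
 "all":[(0,2),(0,0),(1,1),(2,2),(2,0),(3,0),(3,1),(4,2),(5,0),(5,1),(6,2)]}.items():
  pr=np.array([.35 if i==0 and k==2 else .4 if k==2 and i in(2,4) else .25 if k==2 else 0 for i,k in idx])
  f=lambda x:np.concatenate([fk2(q,x)-p for q,p in zip(Q,Ps)]+[.003*(x-pr)])
  r=least_squares(f,pr);print(name,dict(zip(idx,np.round(r.x,3))),np.round(np.abs(r.fun[:12]).max(),4))
E
```

```text
noshoulder a2,a2' a3 {(0, 2): np.float64(0.02), (2, 2): np.float64(0.637), (2, 0): np.float64(-0.129), (3, 0): np.float64(-0.165), (4, 2): np.float64(0.172), (5, 0): np.float64(-0.111), (6, 2): np.float64(0.374)} 0.0292
base {(0, 2): np.float64(0.362), (2, 2): np.float64(0.589), (4, 2): np.float64(0.324), (6, 2): np.float64(0.389)} 0.0416
y {(0, 2): np.float64(0.348), (2, 2): np.float64(0.563), (4, 2): np.float64(0.345), (6, 2): np.float64(0.336), (1, 1): np.float64(-0.019), (3, 1): np.float64(-0.027), (5, 1): np.float64(-0.001)} 0.0
x0 {(0, 2): np.float64(0.069), (0, 0): np.float64(0.026), (2, 2): np.float64(0.615), (2, 0): np.float64(-0.148), (3, 0): np.float64(-0.147), (4, 2): np.float64(0.176), (5, 0): np.float64(-0.12), (6, 2): np.float64(0.398)} 0.0273
all {(0, 2): np.float64(0.32), (0, 0): np.float64(-0.001), (1, 1): np.float64(-0.028), (2, 2): np.float64(0.565), (2, 0): np.float64(-0.001), (3, 0): np.float64(-0.0), (3, 1): np.float64(-0.026), (4, 2): np.float64(0.344), (5, 0): np.float64(-0.003), (5, 1): np.float64(0.008), (6, 2): np.float64(0.312)} 0.0
```

```bash
cat >> kin.py <<'E'
PAR=[.348,.563,.345,.336,-.019,-.027,-.001]
TT=np.array([[0,0,-1.],[-1,0,0],[0,1,0]])
def _off(x):
    o=np.zeros((7,3));o[0,2],o[2,2],o[4,2],o[6,2],o[1,1],o[3,1],o[5,1]=x;return o
def FK(q,par=PAR):
    o=_off(par);p=np.zeros(3);R=np.eye(3)
    for i,ax in enumerate([Zx,Yx,Zx,Yx,Zx,Yx,Zx]):
        R=R@rot(ax,(-1 if ax is Zx else 1)*q[i]); p=p+R@o[i]
    return p,R@TT
LO=np.array([-3.01,-.46,-1.47,.13,-1,.04,-2.66]);HI=np.array([3.01,2.08,1.51,2.56,4.14,2.09,2.66])
def IK(p,R,q0,w=1e-3,qr=None):
    qr=q0 if qr is None else qr
    def f(q):
        a,B=FK(q);return np.concatenate([(a-p)*10,Rn.from_matrix(B.T@R).as_rotvec()*3,w*(q-qr)])
    r=least_squares(f,np.clip(q0,LO+1e-3,HI-1e-3),bounds=(LO,HI));return r.x,np.abs(r.fun[:6]).max()
E
python3 - <<'E'
from kin import *
from h import axes,goal
rng=np.random.default_rng(0)
A=axes(.0964);w=np.array([.5592,.0816,.1845])
for j in (-1.75,0,1.3):
  sols=[]
  for k in range(40):
    q,e=IK(w-.01*A[:,2],goal(j),LO+rng.random(7)*(HI-LO))
    if e<2e-3: sols.append(q)
  sols=np.array(sols); print(j,len(sols))
  for q in sols[np.argsort(sols[:,5])][::max(1,len(sols)//10)]: print(np.round(q,2))
E
```

```text
-1.75 16
[-0.34  0.64  0.09  2.35  3.02  0.4   1.33]
[-0.33  0.64  0.08  2.35  3.01  0.4   1.34]
[-0.36  0.64  0.12  2.35  3.08  0.4   1.27]
[-0.2   0.63 -0.13  2.34  2.7   0.42  1.66]
[-0.19  0.63 -0.14  2.34  2.69  0.42  1.68]
[-0.17  0.63 -0.17  2.34  2.65  0.43  1.72]
[-0.1   0.64 -0.28  2.34  2.51  0.46  1.87]
[-0.06  0.65 -0.35  2.33  2.44  0.48  1.94]
[-0.04  0.65 -0.37  2.33  2.41  0.49  1.97]
[-0.03  0.65 -0.4   2.33  2.38  0.5   2.  ]
[ 0.04  0.67 -0.5   2.33  2.29  0.55  2.1 ]
[ 0.04  0.67 -0.52  2.33  2.28  0.55  2.11]
[-0.67  0.75  0.67  2.36  3.83  0.56  0.5 ]
[ 0.3   0.8  -0.99  2.32  1.99  0.83  2.45]
[-0.83  0.92  1.05  2.37  4.13  0.84  0.18]
[-0.83  0.94  1.08  2.37  4.14  0.86  0.17]
0 28
[-0.5   0.67  0.35  2.36  3.43  0.43  2.66]
[-0.5   0.67  0.35  2.36  3.43  0.43  2.66]
[-0.06  0.65 -0.35  2.33  2.43  0.48 -2.59]
[-0.05  0.65 -0.37  2.33  2.42  0.49 -2.57]
[ 0.08  0.68 -0.58  2.33  2.23  0.58 -2.37]
[ 0.14  0.7  -0.68  2.32  2.15  0.63 -2.29]
[ 0.22  0.74 -0.81  2.32  2.07  0.71 -2.19]
[ 0.28  0.78 -0.94  2.32  2.01  0.8  -2.11]
[-0.83  0.94  1.08  2.37  4.14  0.86  1.92]
[ 0.35  0.85 -1.09  2.32  1.94  0.91 -2.03]
[ 0.42  0.94 -1.27  2.31  1.88  1.08 -1.94]
[ 0.46  1.05 -1.44  2.31  1.84  1.25 -1.87]
[ 0.47  1.06 -1.45  2.31  1.83  1.26 -1.86]
[ 0.47  1.07 -1.47  2.31  1.83  1.28 -1.86]
1.3 22
[-0.28  0.63 -0.01  2.35  2.88  0.4  -1.76]
[-0.43  0.65  0.23  2.35  3.25  0.41 -2.14]
[-0.07  0.64 -0.33  2.34  2.45  0.48 -1.31]
[ 0.1   0.69 -0.61  2.33  2.2   0.6  -1.04]
[ 0.14  0.7  -0.67  2.33  2.16  0.63 -0.99]
[ 0.18  0.72 -0.74  2.32  2.12  0.67 -0.94]
[ 0.21  0.73 -0.8   2.32  2.08  0.7  -0.9 ]
[ 0.23  0.74 -0.83  2.32  2.06  0.72 -0.88]
[ 0.39  0.89 -1.18  2.31  1.91  0.99 -0.69]
[ 0.45  1.02 -1.39  2.31  1.85  1.2  -0.59]
[ 0.47  1.07 -1.47  2.31  1.83  1.28 -0.56]
```

```bash
cat >> kin.py <<'E'
def jac(q):
    p,R=FK(q);J=np.zeros((6,7))
    for i in range(7):
        d=np.array(q,float);d[i]+=1e-5;a,B=FK(d);J[:3,i]=(a-p)/1e-5;J[3:,i]=Rn.from_matrix(B@R.T).as_rotvec()/1e-5
    return J
def track(q,p,R,n=6):
    q=np.array(q,float)
    for _ in range(n):
        a,B=FK(q);e=np.concatenate([p-a,Rn.from_matrix(R@B.T).as_rotvec()]);J=jac(q)
        q=np.clip(q+J.T@np.linalg.solve(J@J.T+1e-5*np.eye(6),e),LO,HI)
    return q
def rows(path,qs):
    """path of joint waypoints -> tool-frame rows [(rot/.08),(shift/.02)], sim q"""
    out=[];q=np.array(qs);p,R=FK(q)
    for a in path:
        p2,R2=FK(a);out.append(np.concatenate([Rn.from_matrix(R.T@R2).as_rotvec()/.08,R.T@(p2-p)/.02]));p,R=p2,R2
        q=track(q,p,R)
    return np.array(out),q
E
python3 - <<'E'
from kin import *
from h import axes,goal,get_state
A=axes(.0964);w=np.array([.5592,.0816,.1845])
for j in (.6,):
  for h in (-.01,.07,.12):
    q,e=IK(w+h*A[:,2],goal(j),np.array([.08,.68,-.58,2.33,2.23,.58,-1.6]));print(j,h,np.round(q,2),e)
    if h==.07: qB=q
q0=np.array(get_state()["q"])
qA=np.array([-.6,.4,.2,2.1,.3,.7,-.9])
print(FK(qA)[0],FK(qA)[1][:,1])
seg=lambda a,b,n:[a+(b-a)*(k+1)/n for k in range(n)]
pa=seg(q0,qA,14)+seg(qA,qB,34)
o,q=rows(pa,q0);print(np.abs(o).max(0));print("sim",np.round(q,2))
for k in range(3,len(pa),6): 
    p,R=FK(pa[k]);print(k,np.round(p,3),np.round(R[:,1],2),np.round(o[k],2))
print(np.round(qB,2))
E
```

```text
0.6 -0.01 [ 0.11  0.69 -0.62  2.33  2.19  0.6  -1.73] 8.350385788465233e-08
0.6 0.07 [ 0.08  0.48 -0.57  2.37  2.04  0.44 -1.64] 2.3433885562353856e-07
0.6 0.12 [ 0.03  0.34 -0.48  2.38  1.85  0.32 -1.47] 1.0293397835518265e-06
[0.4297756  0.06185752 0.27103459] [ 0.08135949 -0.25454268 -0.96363305]
[0.34171888 1.14178845 0.72254156 0.85720134 0.23512812 0.74129292]
sim [-0.59  0.44  0.41  2.4   0.36  0.04  0.06]
3 [0.421 0.19  0.29 ] [ 0.34  0.14 -0.93] [-0.22 -1.11 -0.52  0.29  0.2  -0.15]
9 [0.407 0.137 0.265] [ 0.13 -0.04 -0.99] [ 0.02 -0.98 -0.65  0.6   0.09  0.44]
15 [0.437 0.046 0.268] [ 0.11 -0.29 -0.95] [ 0.21 -0.27 -0.16  0.3   0.18  0.25]
21 [0.462 0.012 0.262] [ 0.2  -0.34 -0.92] [ 0.22 -0.29 -0.06  0.15  0.15  0.22]
27 [ 0.489 -0.     0.257] [ 0.31 -0.34 -0.89] [ 0.23 -0.3   0.04  0.02  0.12  0.19]
33 [0.512 0.007 0.251] [ 0.4  -0.27 -0.87] [ 0.24 -0.3   0.12 -0.1   0.07  0.17]
39 [0.525 0.03  0.246] [ 0.48 -0.16 -0.86] [ 0.24 -0.29  0.19 -0.2   0.02  0.15]
45 [0.525 0.065 0.244] [ 0.52 -0.   -0.85] [ 0.25 -0.28  0.24 -0.28 -0.03  0.15]
[ 0.08  0.48 -0.57  2.37  2.04  0.44 -1.64]
```

```bash
cat > pl.py <<'E'
from kin import *
from h import axes,goal,get_state
A=axes(.0964);w=np.array([.5592,.0816,.1845])
seg=lambda a,b,n:[a+(b-a)*(k+1)/n for k in range(n)]
qB=np.array([.08,.48,-.57,2.37,2.04,.44,-1.64])
E
python3 - <<'E'
from pl import *
q0=np.array(get_state()["q"])
for q6 in (.8,1.,1.2):
 for q5 in (1.2,1.6,2.0):
  for q2 in (.3,.45):
   for q1,q3 in ((-.3,0.),(0,-.4)):
    qA=np.array([-.6,.4,.1,2.0,.2,.85,-1.]);qM=np.array([q1,q2,q3,2.0,q5,q6,-1.6])
    pa=seg(q0,qA,16)+seg(qA,qM,26)+seg(qM,qB,20)
    o,q=rows(pa,q0);zs=min(FK(a)[0][2] for a in pa)
    print(q6,q5,q2,q1,"max",np.round(np.abs(o).max(),2),"zmin",round(zs,3),"sim",np.round(q,2))
E
```

```text
0.8 1.2 0.3 -0.3 max 0.91 zmin 0.243 sim [-0.72  0.47  0.61  2.4   0.73  0.04 -0.3 ]
0.8 1.2 0.3 0 max 0.91 zmin 0.243 sim [-0.67  0.46  0.54  2.4   0.61  0.04 -0.19]
0.8 1.2 0.45 -0.3 max 0.91 zmin 0.243 sim [-0.68  0.46  0.55  2.4   0.63  0.04 -0.21]
0.8 1.2 0.45 0 max 0.91 zmin 0.243 sim [-0.63  0.45  0.46  2.4   0.48  0.04 -0.07]
0.8 1.6 0.3 -0.3 max 0.91 zmin 0.243 sim [-0.97  0.55  1.02  2.41  1.21  0.04 -0.76]
0.8 1.6 0.3 0 max 0.91 zmin 0.243 sim [-0.81  0.49  0.75  2.4   0.92  0.04 -0.49]
0.8 1.6 0.45 -0.3 max 0.91 zmin 0.243 sim [-0.83  0.5   0.79  2.41  0.97  0.04 -0.54]
0.8 1.6 0.45 0 max 0.91 zmin 0.243 sim [-0.72  0.47  0.61  2.4   0.74  0.04 -0.32]
0.8 2.0 0.3 -0.3 max 0.96 zmin 0.243 sim [-0.35  0.45  0.07  2.39  2.83  0.25 -2.42]
0.8 2.0 0.3 0 max 0.91 zmin 0.243 sim [-0.38  0.45  0.11  2.39  2.92  0.25 -2.51]
0.8 2.0 0.45 -0.3 max 0.91 zmin 0.243 sim [ 0.03  0.47 -0.49  2.37  2.1   0.41 -1.7 ]
0.8 2.0 0.45 0 max 0.91 zmin 0.243 sim [-0.36  0.45  0.08  2.39  2.86  0.25 -2.45]
1.0 1.2 0.3 -0.3 max 0.99 zmin 0.243 sim [-0.82  0.49  0.76  2.4   0.94  0.04 -0.51]
1.0 1.2
[... 1223 characters left out ...]
.7   2.4   0.86  0.04 -0.43]
1.2 1.6 0.3 -0.3 max 1.15 zmin 0.243 sim [-0.43  0.45  0.18  2.39  3.07  0.24 -2.66]
1.2 1.6 0.3 0 max 1.06 zmin 0.243 sim [-2.63 -0.46  1.51  2.5   1.74  1.03 -1.4 ]
1.2 1.6 0.45 -0.3 max 1.07 zmin 0.243 sim [ 2.96  0.62 -0.39  2.56 -0.55  1.14  1.36]
1.2 1.6 0.45 0 max 0.98 zmin 0.243 sim [-0.58  0.44  0.39  2.4   0.34  0.04  0.07]
1.2 2.0 0.3 -0.3 max 1.28 zmin 0.243 sim [-0.35  0.45  0.06  2.39  2.82  0.25 -2.41]
1.2 2.0 0.3 0 max 1.14 zmin 0.243 sim [-0.33  0.44  0.03  2.39  2.77  0.25 -2.37]
1.2 2.0 0.45 -0.3 max 1.07 zmin 0.243 sim [-0.39  0.45  0.12  2.39  2.94  0.25 -2.53]
1.2 2.0 0.45 0 max 0.97 zmin 0.243 sim [-2.62 -0.46  1.51  2.5   1.73  1.04 -1.4 ]
```

```bash
cat >> pl.py <<'E'
def crow(pT,RT,n,p0=None,R0=None):
    """constant row repeated n times bringing the tool from present to pT,RT (shift in frame before the turn)"""
    if p0 is None:
        s=get_state();p0=np.array(s["tool_pos"]);R0=Rn.from_quat(s["eef_rot"]).as_matrix()
    rv=Rn.from_matrix(R0.T@RT).as_rotvec()/n;D=Rn.from_rotvec(rv).as_matrix()
    S=np.zeros((3,3));M=np.eye(3)
    for k in range(n): S+=M;M=M@D
    s=np.linalg.solve(R0@S,pT-p0); return np.round(np.concatenate([rv/.08,s/.02]),3)
def simrow(r,n,q,p0=None,R0=None):
    p,R=FK(q) if p0 is None else (p0,R0)
    for k in range(n):
        p=p+R@(r[3:]*.02);R=R@Rn.from_rotvec(r[:3]*.08).as_matrix();q=track(q,p,R)
    return q,p
E
python3 - <<'E'
from pl import *
q0=np.array(get_state()["q"])
for qA in ([-.6,.3,.1,2.0,.2,.85,-1.],[-.6,.35,.1,1.9,.5,.9,-1.]):
  qA=np.array(qA);p,R=FK(qA);print(p,R[:,1])
  r=crow(p,R,15);print(r);print(np.round(simrow(r,15,q0)[0],2))
E
```

```text
[0.42029505 0.12043292 0.32681551] [ 0.08880244 -0.15471423 -0.98396018]
[-0.063 -0.88  -0.435  0.135 -0.065  0.11 ]
[-1.16  0.43  0.97  2.02 -0.25  0.83 -0.45]
[0.50446457 0.08198512 0.35564549] [ 0.24391338 -0.33015038 -0.91187005]
[ 0.111 -1.077 -0.444  0.014 -0.052  0.424]
[-1.17  0.53  1.05  1.92 -0.1   0.76 -0.33]
```

Call:
send_rows(motion=[[[-0.06,-0.88,-0.44,0.14,-0.06,0.11,1],[-0.06,-0.88,-0.44,0.14,-0.06,0.11,1],[-0.06,-0.88,-0.44,0.14,-0.06,0.11,1],[-0.06,-0.88,-0.44,0.14,-0.06,0.11,1],[-0.06,-0.88,-0.44,0.14,-0.06,0.11,1]]])

```text
clock: 5.1
tool_pos: [0.4242, 0.1543, 0.3138]
eef_rot: [0.059, -0.665, 0.679, -0.306]
contact_force: [-0.1, -0.0, -0.5]
opening: 0.006
```

Call:
send_rows(motion=[[[-0.06,-0.88,-0.44,0.14,-0.06,0.11,1],[-0.06,-0.88,-0.44,0.14,-0.06,0.11,1],[-0.06,-0.88,-0.44,0.14,-0.06,0.11,1],[-0.06,-0.88,-0.44,0.14,-0.06,0.11,1],[-0.06,-0.88,-0.44,0.14,-0.06,0.11,1]]])

```text
clock: 5.52
tool_pos: [0.4188, 0.1368, 0.3176]
eef_rot: [0.238, -0.602, 0.674, -0.356]
contact_force: [0.3, -0.2, -0.5]
opening: 0.007
```

```bash
python3 - <<'E'
from pl import *
s=get_state();q=np.array(s["q"]);print(np.round(q,3),s["clock"]);print(s["tool_pos"],FK(q)[0],Rn.from_quat(s["eef_rot"]).as_matrix()[:,1])
E
```

```text
[-1.204  0.383  1.012  2.145 -0.431  0.64  -0.626] 5.5167
[0.41880539 0.13680611 0.31764043] [0.41912418 0.13583219 0.31793499] [ 0.19356224 -0.02172232 -0.98084749]
```

```bash
cat > srch.py <<'E'
from pl import *
rng=np.random.default_rng(int(__import__('sys').argv[1]))
q0=np.array(get_state()["q"]);s=get_state()
def seg2(q,p,R,pT,RT,n):
    r=crow(pT,RT,n,p,R)
    if np.abs(r).max()>1: return None
    zmin=9;mg=9;dq=0;tilt=-1
    for k in range(n):
        p=p+R@(r[3:]*.02);R=R@Rn.from_rotvec(r[:3]*.08).as_matrix();qn=track(q,p,R,3);dq=max(dq,np.abs(qn-q).max());q=qn
        zmin=min(zmin,p[2]);mg=min(mg,(q-LO).min(),(HI-q).min());tilt=max(tilt,R[2,1])
    return r,q,p,R,zmin,mg,dq,tilt
best=None;t=__import__('time').time()
while __import__('time').time()-t<250:
    j=rng.uniform(.6,2.0)
    qM=np.array([rng.uniform(-.8,.1),rng.uniform(.1,.6),rng.uniform(-.7,.8),rng.uniform(1.5,2.3),rng.uniform(1,3.),rng.uniform(.6,1.3),rng.uniform(-2.4,0)])
    pM,RM=FK(qM)
    if RM[2,1]>-.35 or pM[2]<.27 or np.hypot(*pM[:2])<.38: continue
    p,R=FK(q0)
    a=seg2(q0,p,R,pM,RM,25)
    if a is None or a[4]<.26 or a[6]>.17 or a[5]<.015: continue
    pB=w+.09*A[:,2];b=seg2(a[1],a[2],a[3],pB,goal(j),20)
    if b is None or b[4]<.23 or b[6]>.17: continue
    e=np.linalg.norm(FK(b[1])[0]-pB)
    if e>.004 or b[1][4]<1.2: continue
    sc=min(a[5],b[5],.15)+.3*min(b[1][5],.6)-.2*max(0,b[1][6]+.2)
    # q7 room for +3.2 rad
    if b[1][6]+3.2>2.4 or b[1][6]<-2.5: continue
    if best is None or sc>best[0]:
        best=(sc,j);print(round(sc,3),"j",round(j,2),"qM",np.round(qM,2),"a",a[0],"q",np.round(a[1],2),"p",np.round(a[2],3),"zmin",round(a[4],3),"mg",round(a[5],3),"tilt",round(a[7],2),"\n   b",b[0],np.round(b[1],2),"mg",round(b[5],3),round(a[6],3),round(b[6],3),flush=True)
E
(for i in 1 2 3 4; do OMP_NUM_THREADS=1 python3 srch.py $i > o$i & done; wait); tail -n 2 o?
```

```text
==> o1 <==
0.2 j 1.94 qM [-0.63  0.26  0.02  2.16  1.37  1.15 -0.1 ] a [ 0.162 -0.997 -0.576  0.665 -0.041  0.217] q [-1.4   0.55  1.3   2.19  1.21  0.48  0.09] p [ 0.541 -0.045  0.489] zmin 0.318 mg 0.214 tilt -0.43 
   b [ 0.532 -0.201  0.07  -0.309  0.237  0.544] [-0.29  0.39 -0.03  2.39  2.55  0.23 -0.81] mg 0.131 0.089 0.126

==> o2 <==

==> o3 <==
0.218 j 1.94 qM [-0.3   0.37 -0.16  2.25  1.41  1.24 -0.13] a [ 0.008 -0.964 -0.627  0.816  0.152  0.037] q [-1.12  0.74  1.33  2.28  1.35  0.3   0.01] p [ 0.503 -0.164  0.435] zmin 0.305 mg 0.176 tilt -0.41 
   b [ 0.631 -0.202 -0.067 -0.042  0.042  0.777] [-0.29  0.39 -0.03  2.39  2.54  0.23 -0.8 ] mg 0.149 0.146 0.106

==> o4 <==
```

Call:
send_rows(motion=[[[0.16,-1,-0.58,0.66,-0.04,0.22,1],[0.16,-1,-0.58,0.66,-0.04,0.22,1],[0.16,-1,-0.58,0.66,-0.04,0.22,1],[0.16,-1,-0.58,0.66,-0.04,0.22,1],[0.16,-1,-0.58,0.66,-0.04,0.22,1]]])

```text
clock: 5.93
tool_pos: [0.402, 0.07, 0.3265]
eef_rot: [0.423, -0.466, 0.669, -0.396]
contact_force: [0.4, 0.1, -0.0]
opening: 0.007
```

Call:
send_rows(motion=[[[0.16,-1,-0.58,0.66,-0.04,0.22,1],[0.16,-1,-0.58,0.66,-0.04,0.22,1],[0.16,-1,-0.58,0.66,-0.04,0.22,1],[0.16,-1,-0.58,0.66,-0.04,0.22,1],[0.16,-1,-0.58,0.66,-0.04,0.22,1]]])

```text
clock: 6.35
tool_pos: [0.4103, 0.0077, 0.355]
eef_rot: [0.585, -0.305, 0.627, -0.414]
contact_force: [0.4, -1.1, 0.0]
opening: 0.006
```

```bash
python3 - <<'E'
from pl import *
s=get_state();q=np.array(s["q"]);print(np.round(q,3),s["clock"]);print(s["tool_pos"],FK(q)[0],Rn.from_quat(s["eef_rot"]).as_matrix()[:,1])
r=np.array([.16,-1,-.58,.66,-.04,.22]);q2,p=simrow(r,15,q);print(np.round(q2,2),p)
E
```

```text
[-1.28   0.445  1.107  2.124  0.181  0.758 -0.286] 6.35
[0.41033633 0.00774597 0.3550416 ] [0.41090299 0.00672356 0.35571659] [ 0.16208316 -0.47131385 -0.86694423]
[-1.39  0.56  1.29  2.19  1.21  0.48  0.09] [ 0.54233109 -0.04211838  0.48756224]
```

Tracking as predicted; continuing.

Call:
send_rows(motion=[[[0.16,-1,-0.58,0.66,-0.04,0.22,1],[0.16,-1,-0.58,0.66,-0.04,0.22,1],[0.16,-1,-0.58,0.66,-0.04,0.22,1],[0.16,-1,-0.58,0.66,-0.04,0.22,1],[0.16,-1,-0.58,0.66,-0.04,0.22,1]]])

```text
clock: 6.77
tool_pos: [0.4416, -0.037, 0.3973]
eef_rot: [0.716, -0.128, 0.551, -0.41]
contact_force: [0.3, 0.5, -0.2]
opening: 0.008
```

Call:
send_rows(motion=[[[0.16,-1,-0.58,0.66,-0.04,0.22,1],[0.16,-1,-0.58,0.66,-0.04,0.22,1],[0.16,-1,-0.58,0.66,-0.04,0.22,1],[0.16,-1,-0.58,0.66,-0.04,0.22,1],[0.16,-1,-0.58,0.66,-0.04,0.22,1]]])

```text
clock: 7.18
tool_pos: [0.4889, -0.0545, 0.4445]
eef_rot: [0.807, 0.057, 0.446, -0.383]
contact_force: [-0.6, -0.8, 0.4]
opening: 0.007
```

Call:
send_rows(motion=[[[0.16,-1,-0.58,0.66,-0.04,0.22,1],[0.16,-1,-0.58,0.66,-0.04,0.22,1],[0.16,-1,-0.58,0.66,-0.04,0.22,1],[0.16,-1,-0.58,0.66,-0.04,0.22,1],[0.16,-1,-0.58,0.66,-0.04,0.22,1]]])

```text
clock: 7.6
tool_pos: [0.5418, -0.041, 0.4867]
eef_rot: [0.855, 0.238, 0.316, -0.336]
contact_force: [1.5, -0.1, -0.2]
opening: 0.004
```

```bash
python3 - <<'E'
from pl import *
s=get_state();q=np.array(s["q"]);print(np.round(q,3),s["clock"]);print(s["tool_pos"],FK(q)[0])
for j in (1.6,1.94):
  for h in (.07,.09):
   r=crow(w+h*A[:,2],goal(j),20);q2,p=simrow(r,20,q);print(j,h,r,np.round(q2,2),FK(q2)[0]-w-h*A[:,2])
E
```

```text
[-1.394  0.554  1.287  2.186  1.21   0.479  0.089] 7.6
[ 0.54181518 -0.04095391  0.48674629] [ 0.5427691  -0.04147247  0.48777108]
1.6 0.07 [ 0.513  0.002  0.157 -0.388  0.291  0.501] [-0.22  0.44 -0.12  2.38  2.49  0.28 -1.09] [ 0.00108407 -0.0005432   0.0008707 ]
1.6 0.09 [ 0.513  0.002  0.157 -0.382  0.244  0.479] [-0.24  0.39 -0.09  2.39  2.43  0.24 -1.02] [ 0.00074703 -0.00066096  0.00096056]
1.94 0.07 [ 0.535 -0.197  0.068 -0.311  0.279  0.558] [-0.26  0.44 -0.06  2.38  2.6   0.27 -0.85] [ 0.00090015 -0.00054272  0.00101942]
1.94 0.09 [ 0.535 -0.197  0.068 -0.307  0.233  0.536] [-0.29  0.39 -0.03  2.39  2.54  0.22 -0.8 ] [ 0.00094917 -0.00053123  0.00084695]
```

Call:
send_rows(motion=[[[0.51,0,0.16,-0.39,0.29,0.5,1],[0.51,0,0.16,-0.39,0.29,0.5,1],[0.51,0,0.16,-0.39,0.29,0.5,1],[0.51,0,0.16,-0.39,0.29,0.5,1],[0.51,0,0.16,-0.39,0.29,0.5,1]]])

```text
clock: 8.02
tool_pos: [0.5487, -0.0266, 0.4182]
eef_rot: [0.822, 0.24, 0.28, -0.433]
contact_force: [0.8, 0.5, 0.4]
opening: 0.004
```

Call:
send_rows(motion=[[[0.51,0,0.16,-0.39,0.29,0.5,1],[0.51,0,0.16,-0.39,0.29,0.5,1],[0.51,0,0.16,-0.39,0.29,0.5,1],[0.51,0,0.16,-0.39,0.29,0.5,1],[0.51,0,0.16,-0.39,0.29,0.5,1]]])

```text
clock: 8.43
tool_pos: [0.5484, -0.0006, 0.354]
eef_rot: [0.782, 0.242, 0.241, -0.522]
contact_force: [0.9, 1.2, -1.0]
opening: 0.008
```

Call:
send_rows(motion=[[[0.51,0,0.16,-0.39,0.29,0.5,1],[0.51,0,0.16,-0.39,0.29,0.5,1],[0.51,0,0.16,-0.39,0.29,0.5,1],[0.51,0,0.16,-0.39,0.29,0.5,1],[0.51,0,0.16,-0.39,0.29,0.5,1]]])

```text
clock: 8.85
tool_pos: [0.5393, 0.0349, 0.2949]
eef_rot: [0.731, 0.239, 0.198, -0.607]
contact_force: [-0.0, -1.0, -0.6]
opening: 0.007
```

```bash
python3 - <<'E'
from pl import *
s=get_state();q=np.array(s["q"]);print(np.round(q,3),s["clock"]);print(s["tool_pos"])
g=np.array([.5436,.1685,.1959])
for n,c,h,j in (("w",w,.07,1.6),("g",g,.05,1.6)):
   r=crow(c+h*A[:,2],goal(j),10);q2,p=simrow(r,10,q);print(n,j,h,r,np.round(q2,2),FK(q2)[0]-c-h*A[:,2])
E
```

```text
[-0.63   0.389  0.37   2.348  2.17   0.24  -0.819] 8.85
[0.53930511 0.03485754 0.2949061 ]
w 1.6 0.07 [ 0.259 -0.004  0.075 -0.19   0.149  0.248] [-0.22  0.44 -0.13  2.38  2.49  0.29 -1.08] [0.00060747 0.00021103 0.00047152]
g 1.6 0.05 [ 0.259 -0.004  0.075 -0.179  0.132  0.689] [-0.54  0.47  0.01  2.34  2.26  0.29 -1.06] [0.00061413 0.00010568 0.00040985]
```

Call:
send_rows(motion=[[[0.26,0,0.08,-0.18,0.13,0.69,1],[0.26,0,0.08,-0.18,0.13,0.69,1],[0.26,0,0.08,-0.18,0.13,0.69,1],[0.26,0,0.08,-0.18,0.13,0.69,1],[0.26,0,0.08,-0.18,0.13,0.69,1]]])

```text
clock: 9.27
tool_pos: [0.5306, 0.0995, 0.2635]
eef_rot: [0.703, 0.237, 0.176, -0.647]
contact_force: [0.0, -1.0, -0.6]
opening: 0.009
```

Call:
send_rows(motion=[[[0.26,0,0.08,-0.18,0.13,0.69,1],[0.26,0,0.08,-0.18,0.13,0.69,1],[0.26,0,0.08,-0.18,0.13,0.69,1],[0.26,0,0.08,-0.18,0.13,0.69,1],[0.26,0,0.08,-0.18,0.13,0.69,1]]])

```text
clock: 9.68
tool_pos: [0.517, 0.1662, 0.2382]
eef_rot: [-0.672, -0.235, -0.153, 0.685]
contact_force: [0.1, 0.1, -0.4]
opening: 0.007
```

```bash
python3 - <<'E'
from pl import *
import cv2
from plant import imaging
s=get_state();q=np.array(s["q"]);print(np.round(q,3),s["clock"]);print(s["tool_pos"])
g=np.array([.5436,.1685,.1959])
print(crow(g+.05*A[:,2],goal(1.6),1), A.T@(np.array(s["tool_pos"])-g))
d=imaging.snapshot("scene");cv2.imwrite("pics/s1.png",cv2.resize(d["img"][130:290,220:420,::-1],(750,600),interpolation=cv2.INTER_CUBIC))
E
```

```text
[-0.552  0.472  0.023  2.336  2.25   0.279 -1.054] 9.6833
[0.51702491 0.16616432 0.23823243]
[ 0.009 -0.05  -0.054  0.005  0.002 -0.012] [-0.00011542  0.00023304  0.05003656]
```

View pics/s1.png

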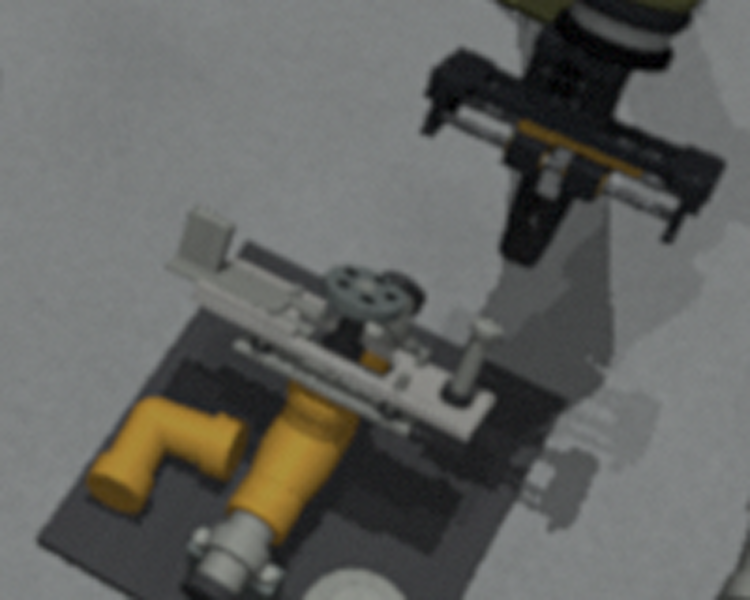

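```bash
python3 - <<'E'
from pl import *
from h import proj
s=dict(np.load("pics/scene0.npz"));g=np.array([.5436,.1685,.1959])
p=np.array(get_state()["tool_pos"]);R=Rn.from_quat(get_state()["eef_rot"]).as_matrix()
for X in (g,p+.014*R[:,1],p): u=proj(s,X);print((u-[220,130])*3.75)
E
```

```text
[485.37901685 329.91210549]
[508.51100794 287.39742848]
[516.17562394 269.83906963]
```

```bash
python3 - <<'E'
from pl import *
import cv2
from plant import imaging
from h import proj
a=imaging.snapshot("scene");b=imaging.snapshot("top")
u=proj(b,np.array([.5436,.1685,.1959]));print(u)
c=a["img"][165:235,315:400,::-1];x,y=int(u[0]),int(u[1])
e=b["img"][y-35:y+35,x-35:x+50,::-1]
im=np.hstack([cv2.resize(np.clip(i.astype(float)*2,0,255).astype(np.uint8),(400,330),interpolation=cv2.INTER_CUBIC) for i in (c,e)])
cv2.imwrite("pics/z2.png",im)
E
```

```text
[203.8378278  238.80309877]
```

View pics/z2.png

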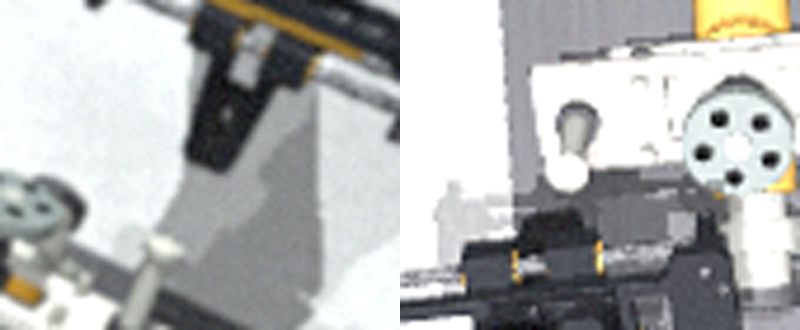

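```bash
python3 - <<'E'
from pl import *
from plant import imaging
from h import proj,tri
s=dict(np.load("pics/scene0.npz"));t=dict(np.load("pics/top0.npz"))
p=np.array(get_state()["tool_pos"]);R=Rn.from_quat(get_state()["eef_rot"]).as_matrix()
for k in (.014,0,-.02,-.05): print(k,proj(s,p+k*R[:,1]),proj(t,p+k*R[:,1]))
print(tri(s,(359.6,200.7),t,(199.9,248.6)))
X,_=tri(s,(359.6,200.7),t,(199.9,248.6)); print(R.T@(X-p))
E
```

```text
0.014 [354.51184933 206.12732306] [202.59668124 245.78642534]
0 [356.57408982 201.44777292] [202.03654343 248.58777295]
-0.02 [359.56949044 194.65073474] [201.2151418  252.69574683]
-0.05 [364.17491871 184.20028895] [199.93387509 259.10358682]
(array([0.51618609, 0.1708271 , 0.24544984]), np.float64(0.0026306863178299283))
[ 0.00341968 -0.00630143  0.00510588]
```

Call:
send_rows(motion=[[[0,0,0,0,0.5,0,1],[0,0,0,0,0.5,0,1],[0,0,0,0,0.3,0,1],[0,0,0,0,0.2,0,1],[0,0,0,0,0,0,1]]])

```text
clock: 10.25
tool_pos: [0.5334, 0.1663, 0.2127]
eef_rot: [-0.673, -0.235, -0.153, 0.685]
contact_force: [0.4, 0.3, -0.5]
opening: 0.006
```

```bash
python3 - <<'E'
from pl import *
import cv2
from plant import imaging
s=get_state();g=np.array([.5436,.1685,.1959]);print(s["clock"],A.T@(np.array(s["tool_pos"])-g),s["contact_force"])
a=imaging.snapshot("scene");b=imaging.snapshot("top")
c=a["img"][165:235,315:400,::-1]
e=b["img"][203:273,168:253,::-1]
im=np.hstack([cv2.resize(np.clip(i.astype(float)*2,0,255).astype(np.uint8),(400,330),interpolation=cv2.INTER_CUBIC) for i in (c,e)])
cv2.imwrite("pics/z3.png",im)
E
```

```text
10.25 [ 0.00011518 -0.00125488  0.01972172] [ 0.42350123  0.32633929 -0.47325033]
```

View pics/z3.png

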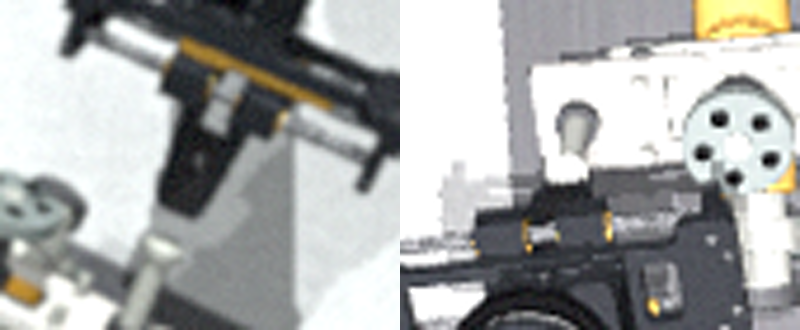

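Call:
send_rows(motion=[[[0,0,0,0,0.05,0.06,1],[0,0,0,0,0.05,0,1],[0,0,0,0,0.05,0,1],[0,0,0,0,0.03,0,1],[0,0,0,0,0.02,0,1]]])

```text
clock: 10.77
tool_pos: [0.5351, 0.1684, 0.2098]
eef_rot: [-0.672, -0.235, -0.153, 0.685]
contact_force: [0.2, 0.1, 0.6]
opening: 0.006
```

Call:
send_rows(motion=[[[0,0,0,0,0.03,0,1],[0,0,0,0,0.03,0,1],[0,0,0,0,0.03,0,1],[0,0,0,0,0.02,0,1],[0,0,0,0,0.02,0,1]]])

```text
clock: 11.18
tool_pos: [0.5365, 0.1685, 0.2075]
eef_rot: [-0.672, -0.235, -0.153, 0.685]
contact_force: [-0.7, 0.1, -0.5]
opening: 0.003
```

Call:
send_rows(motion=[[[0,0,0,0,0.03,0,1],[0,0,0,0,0.03,0,1],[0,0,0,0,0.03,0,1],[0,0,0,0,0.02,0,1],[0,0,0,0,0.02,0,1]]])

```text
clock: 11.6
tool_pos: [0.5379, 0.1686, 0.2053]
eef_rot: [-0.672, -0.235, -0.153, 0.685]
contact_force: [0.6, -0.5, -0.2]
opening: 0.003
```

```bash
python3 - <<'E'
from pl import *
s=get_state();g=np.array([.5436,.1685,.1959]);print(s["clock"],A.T@(np.array(s["tool_pos"])-g),A.T@np.array(s["contact_force"]))
E
```

```text
11.6 [0.00015709 0.0006407  0.01099365] [ 0.30677948 -0.58658074 -0.45799174]
```

Call:
send_rows(motion=[[[0,0,0,0,0.03,0,1],[0,0,0,0,0.03,0,1],[0,0,0,0,0.03,0,1],[0,0,0,0,0.03,0,1],[0,0,0,0,0.03,0,1]]])

```text
clock: 12.02
tool_pos: [0.5395, 0.1687, 0.2028]
eef_rot: [-0.672, -0.235, -0.153, 0.685]
contact_force: [1.4, -0.3, -0.2]
opening: 0.006
```

```bash
python3 - <<'E'
from pl import *
import cv2
from plant import imaging
s=get_state();g=np.array([.5436,.1685,.1959]);print(s["clock"],A.T@(np.array(s["tool_pos"])-g),A.T@np.array(s["contact_force"]))
a=imaging.snapshot("scene");b=imaging.snapshot("top")
c=a["img"][165:235,315:400,::-1]
e=b["img"][203:273,168:253,::-1]
im=np.hstack([cv2.resize(np.clip(i.astype(float)*2,0,255).astype(np.uint8),(400,330),interpolation=cv2.INTER_CUBIC) for i in (c,e)])
cv2.imwrite("pics/z4.png",im)
E
```

```text
12.0167 [0.00018427 0.00062389 0.00800245] [ 1.03630637 -0.38716012 -0.92483132]
```

View pics/z4.png

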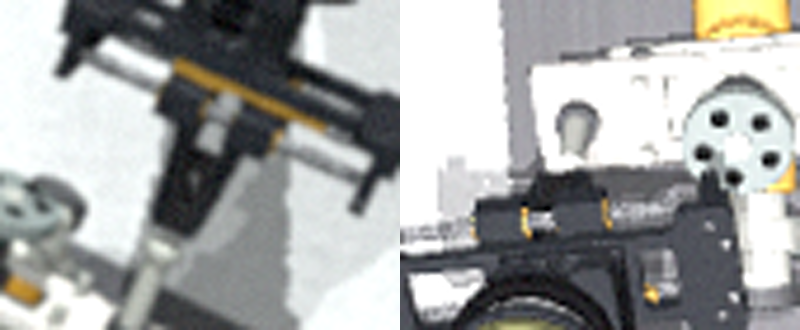

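Call:
send_rows(motion=[[[0,0,0,0,0.03,0,1],[0,0,0,0,0.03,0,1],[0,0,0,0,0.03,0,1],[0,0,0,0,0.02,0,1],[0,0,0,0,0.02,0,1]]])

```text
clock: 12.53
tool_pos: [0.5408, 0.1689, 0.2006]
eef_rot: [-0.672, -0.235, -0.153, 0.685]
contact_force: [-0.0, 0.6, -0.2]
opening: 0.007
```

```bash
python3 - <<'E'
from pl import *
s=get_state();g=np.array([.5436,.1685,.1959]);print(s["clock"],A.T@(np.array(s["tool_pos"])-g),A.T@np.array(s["contact_force"]))
E
```

```text
12.5333 [0.00014448 0.00067096 0.00540672] [-0.0884875   0.58753684 -0.22511391]
```

Call:
send_rows(motion=[[[0,0,0,0,0.03,0,1],[0,0,0,0,0.03,0,1],[0,0,0,0,0.03,0,1],[0,0,0,0,0.02,0,1],[0,0,0,0,0.02,0,1]]])

```text
clock: 12.95
tool_pos: [0.5422, 0.169, 0.1984]
eef_rot: [-0.672, -0.235, -0.153, 0.685]
contact_force: [0.0, 0.0, -0.0]
opening: 0.006
```

```bash
python3 - <<'E'
from pl import *
import cv2
from plant import imaging
s=get_state();g=np.array([.5436,.1685,.1959]);print(s["clock"],A.T@(np.array(s["tool_pos"])-g),A.T@np.array(s["contact_force"]))
a=imaging.snapshot("scene");b=imaging.snapshot("top")
c=a["img"][180:230,325:385,::-1]
e=b["img"][218:268,178:238,::-1]
im=np.hstack([cv2.resize(np.clip(i.astype(float)*2,0,255).astype(np.uint8),(400,333),interpolation=cv2.INTER_CUBIC) for i in (c,e)])
cv2.imwrite("pics/z5.png",im)
E
```

```text
12.95 [0.00016253 0.00060197 0.00280004] [ 0.01771178  0.01548904 -0.06716817]
```

View pics/z5.png

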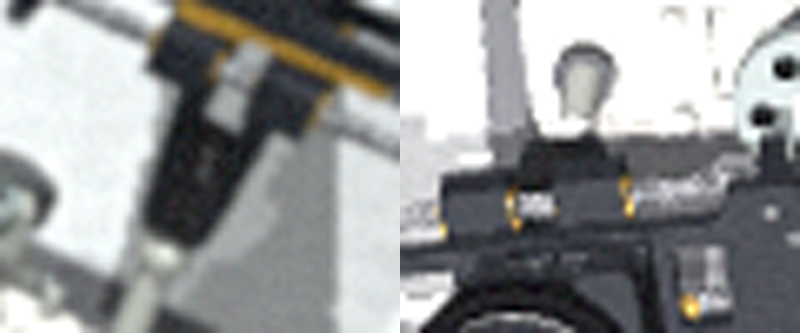

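Call:
send_rows(motion=[[[0,0,0,0,0.03,0,1],[0,0,0,0,0.03,0,1],[0,0,0,0,0.03,0,1],[0,0,0,0,0.02,0,1],[0,0,0,0,0.02,0,1]]])

```text
clock: 13.47
tool_pos: [0.5436, 0.1691, 0.1962]
eef_rot: [-0.672, -0.235, -0.153, 0.685]
contact_force: [-0.7, -0.0, 0.4]
opening: 0.005
```

```bash
python3 - <<'E'
from pl import *
s=get_state();g=np.array([.5436,.1685,.1959]);print(s["clock"],A.T@(np.array(s["tool_pos"])-g),A.T@np.array(s["contact_force"]))
E
```

```text
13.4667 [0.00015752 0.00064171 0.00020433] [-0.34888688  0.05344672  0.73516426]
```

```bash
python3 - <<'E'
from pl import *
import cv2
from plant import imaging
from h import proj
a=imaging.snapshot("scene");b=imaging.snapshot("top")
np.savez("pics/a6.npz",**a);np.savez("pics/b6.npz",**b)
c=a["img"][190:230,330:375,::-1]
e=b["img"][225:265,180:225,::-1]
im=np.hstack([cv2.resize(np.clip(i.astype(float)*2.,0,255).astype(np.uint8),(400,356),interpolation=cv2.INTER_CUBIC) for i in (c,e)])
s=get_state();p=np.array(s["tool_pos"]);R=Rn.from_quat(s["eef_rot"]).as_matrix()
for k in (.014,0,-.03):
    u=(proj(a,p+k*R[:,1])-[330,190])*8.89;v=(proj(b,p+k*R[:,1])-[180,225])*8.89+[400,0];print(k,u,v)
cv2.imwrite("pics/z6.png",im)
E
```

```text
0.014 [157.40904275 288.96476904] [614.11033735  99.68119631]
0 [174.9248019  249.29733856] [609.44792982 122.8132123 ]
-0.03 [213.2561181  162.48952123] [599.12482016 174.03017191]
```

View pics/z6.png

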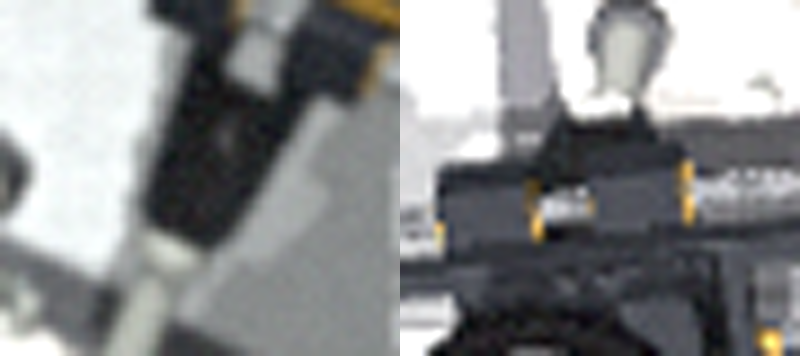

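Call:
send_rows(motion=[[[0,0,0,0,0.03,0,1],[0,0,0,0,0.03,0,1],[0,0,0,0,0.02,0,1],[0,0,0,0,0.02,0,1],[0,0,0,0,0.02,0,1]]])

```text
clock: 13.98
tool_pos: [0.5448, 0.1692, 0.1941]
eef_rot: [-0.672, -0.235, -0.153, 0.685]
contact_force: [-0.1, 0.8, 0.1]
opening: 0.01
```

```bash
python3 - <<'E'
from pl import *
s=get_state();g=np.array([.5436,.1685,.1959]);print(s["clock"],A.T@(np.array(s["tool_pos"])-g),A.T@np.array(s["contact_force"]))
E
```

```text
13.9833 [ 0.00014326  0.00061909 -0.00217813] [0.02335053 0.77009207 0.0564848 ]
```

Call:
send_rows(motion=[[[0,0,0,0,0.03,0,1],[0,0,0,0,0.03,0,1],[0,0,0,0,0.02,0,1],[0,0,0,0,0.02,0,1],[0,0,0,0,0,0,1]]])

```text
clock: 14.4
tool_pos: [0.5452, 0.1693, 0.1935]
eef_rot: [-0.672, -0.236, -0.153, 0.685]
contact_force: [-7.0, -1.9, 13.3]
opening: 0.008
```

Call:
send_rows(motion=[[[0,0,0,0,0.03,0,1],[0,0,0,0,0.03,0,1],[0,0,0,0,0.02,0,1],[0,0,0,0,0.02,0,1],[0,0,0,0,0,0,1]]])

```text
clock: 14.82
tool_pos: [0.5453, 0.1694, 0.1934]
eef_rot: [-0.672, -0.236, -0.154, 0.685]
contact_force: [-18.8, -3.8, 32.9]
opening: 0.004
```

```bash
python3 - <<'E'
from pl import *
import cv2
from plant import imaging
s=get_state();g=np.array([.5436,.1685,.1959]);print(s["clock"],A.T@(np.array(s["tool_pos"])-g),A.T@np.array(s["contact_force"]))
a=imaging.snapshot("scene");b=imaging.snapshot("top")
c=a["img"][150:260,290:410,::-1]
e=b["img"][190:300,160:280,::-1]
im=np.hstack([cv2.resize(np.clip(i.astype(float)*2.,0,255).astype(np.uint8),(400,367),interpolation=cv2.INTER_CUBIC) for i in (c,e)])
cv2.imwrite("pics/z7.png",im)
E
```

```text
14.8167 [ 0.00012605  0.0007001  -0.0030719 ] [ 1.34904009 -1.93735598 37.97800553]
```

View pics/z7.png

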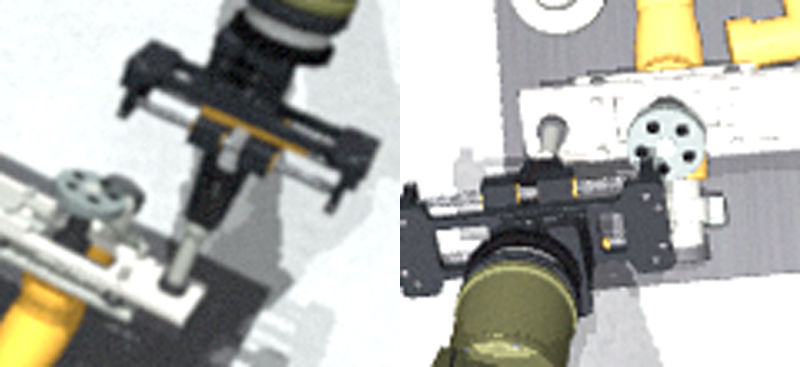

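Call:
send_rows(motion=[[[0,0,0,0,-0.5,0,1],[0,0,0,0,-0.7,0,1],[0,0,0,0,0,-0.7,1],[0,0,0,0,0,-0.9,1],[0,0,0,0,0,-0.9,1]]])

```text
clock: 15.33
tool_pos: [0.5402, 0.1189, 0.2123]
eef_rot: [-0.672, -0.236, -0.153, 0.685]
contact_force: [0.7, 0.0, 0.1]
opening: 0.003
```

Call:
send_rows(motion=[[[0,0,0,0,0,-0.9,1],[0,0,0,0,0,-0.6,1],[0,0,0,0,0.4,-0.4,1],[0,0,0,0,0.4,0,1],[0,0,0,0,0,0,1]]])

```text
clock: 15.75
tool_pos: [0.5534, 0.0814, 0.1979]
eef_rot: [-0.673, -0.234, -0.153, 0.685]
contact_force: [0.1, 0.5, -0.3]
opening: 0.004
```

```bash
python3 - <<'E'
from pl import *
s=get_state();g=np.array([.5436,.1685,.1959]);print(s["clock"],A.T@(np.array(s["tool_pos"])-g),A.T@np.array(s["contact_force"]),A.T@(w-g))
print(crow(w+.003*A[:,2],goal(1.6),1),np.round(s["q"],2))
E
```

```text
15.75 [ 0.00225147 -0.08766123  0.00092801] [ 0.01868211  0.46473685 -0.31378267] [ 1.36874655e-05 -8.79980454e-02 -1.34637967e-02]
[ 0.028 -0.064 -0.053 -0.11   0.57  -0.013] [-0.17  0.57 -0.19  2.35  2.55  0.38 -1.14]
```

Call:
send_rows(motion=[[[0,0,0,-0.1,0.2,0,1],[0,0,0,0,0.2,0,1],[0,0,0,0,0.15,0,1],[0,0,0,0,0.05,0,1],[0,0,0,0,0,0,1]]])

```text
clock: 16.17
tool_pos: [0.5575, 0.0825, 0.1873]
eef_rot: [-0.672, -0.235, -0.153, 0.685]
contact_force: [0.1, -0.2, 0.5]
opening: 0.002
```

Call:
send_rows(motion=[[[0,0,0,0,0.03,0,1],[0,0,0,0,0.03,0,1],[0,0,0,0,0.02,0,1],[0,0,0,0,0.02,0,1],[0,0,0,0,0,0,1]]])

```text
clock: 16.58
tool_pos: [0.5586, 0.0821, 0.186]
eef_rot: [-0.672, -0.235, -0.153, 0.685]
contact_force: [0.1, 0.7, 0.7]
opening: 0.007
```

```bash
python3 - <<'E'
from pl import *
s=get_state();g=np.array([.5436,.1685,.1959]);print(s["clock"],A.T@(np.array(s["tool_pos"])-g),A.T@np.array(s["contact_force"]))
E
```

```text
16.5833 [ 0.00036303 -0.08744265 -0.01192853] [0.47371181 0.73892339 0.49108337]
```

Call:
send_rows(motion=[[[0,0,0,0,0.03,0,1],[0,0,0,0,0.03,0,1],[0,0,0,0,0.03,0,1],[0,0,0,0,0.02,0,1],[0,0,0,0,0.01,0,1]]])

```text
clock: 17.0
tool_pos: [0.5599, 0.0822, 0.1838]
eef_rot: [-0.672, -0.235, -0.153, 0.685]
contact_force: [0.2, 0.2, 0.7]
opening: 0.005
```

Call:
send_rows(motion=[[[0,0,0,0,0.03,0,1],[0,0,0,0,0.03,0,1],[0,0,0,0,0.02,0,1],[0,0,0,0,0.02,0,1],[0,0,0,0,0,0,1]]])

```text
clock: 17.42
tool_pos: [0.5609, 0.0823, 0.1821]
eef_rot: [-0.672, -0.235, -0.153, 0.685]
contact_force: [0.5, -0.3, -0.1]
opening: 0.007
```

```bash
python3 - <<'E'
from pl import *
s=get_state();g=np.array([.5436,.1685,.1959]);print(s["clock"],A.T@(np.array(s["tool_pos"])-g),A.T@np.array(s["contact_force"]))
E
```

```text
17.4167 [ 0.00022903 -0.08743728 -0.01644377] [ 0.30820164 -0.3708767  -0.32077182]
```

Call:
send_rows(motion=[[[0,0,0,0,0.03,0,1],[0,0,0,0,0.03,0,1],[0,0,0,0,0.02,0,1],[0,0,0,0,0.02,0,1],[0,0,0,0,0,0,1]]])

```text
clock: 17.83
tool_pos: [0.5613, 0.0823, 0.1815]
eef_rot: [-0.672, -0.236, -0.153, 0.685]
contact_force: [-8.0, -0.6, 12.4]
opening: 0.01
```

```bash
python3 - <<'E'
from pl import *
s=get_state();g=np.array([.5436,.1685,.1959]);print(s["clock"],A.T@(np.array(s["tool_pos"])-g),A.T@np.array(s["contact_force"]))
E
```

```text
17.8333 [ 0.00025181 -0.08746    -0.0171757 ] [-0.20842248  0.16782024 14.71330286]
```

Call:
send_rows(motion=[[[0,0,0,0,-0.6,0,1],[0,0,0,0,-0.6,0,-0.77],[0,0,0,0,-0.6,0,-0.77],[0,0,0,0,0,0,-0.77],[0,0,0,0,0,0,-0.77]]])

```text
clock: 18.25
tool_pos: [0.5433, 0.0808, 0.2115]
eef_rot: [-0.672, -0.236, -0.154, 0.685]
contact_force: [0.1, -0.0, 0.3]
opening: 0.28
```

Call:
send_rows(motion=[[[0,0,0,0,0,0,-0.77],[0,0,0,0,0,0,-0.77],[0,0,0,0,0,0,-0.77],[0,0,0,0,0,0,-0.77],[0,0,0,0,0,0,-0.77]]])

```text
clock: 18.67
tool_pos: [0.5431, 0.0806, 0.2107]
eef_rot: [-0.673, -0.235, -0.153, 0.685]
contact_force: [-0.1, 0.0, 0.5]
opening: 0.661
```

```bash
python3 - <<'E'
from pl import *
import cv2
from plant import imaging
s=get_state();g=np.array([.5436,.1685,.1959]);print(s["clock"],A.T@(np.array(s["tool_pos"])-g),np.round(s["q"],2),s["opening"])
print(crow(g+A@np.array([0,-.088,-.041]),goal(1.6),1))
q=np.array(s["q"]);p,R=FK(q)
q2=track(q,g+A@np.array([0,-.088,-.041]),goal(1.6),40);print(np.round(q2,2))
for k in range(36): q2=track(q2,g+A@np.array([0,-.088,-.041+.0004*(k+1)]),goal(1.6+.08*(k+1)),6)
print("end",np.round(q2,2))
a=imaging.snapshot("scene");b=imaging.snapshot("top")
c=a["img"][150:260,270:390,::-1]
e=b["img"][190:300,180:300,::-1]
im=np.hstack([cv2.resize(np.clip(i.astype(float)*2.,0,255).astype(np.uint8),(400,367),interpolation=cv2.INTER_CUBIC) for i in (c,e)])
cv2.imwrite("pics/z8.png",im)
E
```

```text
18.6667 [ 0.00024237 -0.08742164  0.01730187] [-0.18  0.54 -0.17  2.36  2.54  0.36 -1.13] 0.6609706493791415
[ 2.400e-02 -5.100e-02 -4.900e-02 -1.000e-03  2.915e+00 -2.200e-02]
[-0.13  0.68 -0.23  2.32  2.6   0.47 -1.16]
end [-0.6   0.72  0.53  2.36  3.67  0.5   0.61]
```

View pics/z8.png

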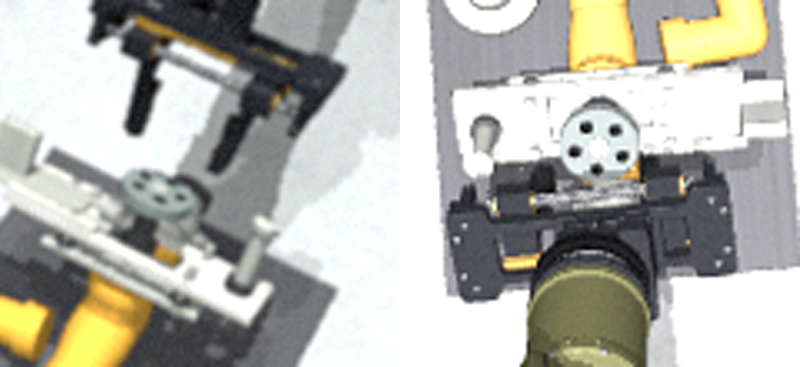

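Call:
send_rows(motion=[[[0,0,0,0,0.2,-0.02,-0.77],[0,0,0,0,0.2,0,-0.77],[0,0,0,0,0.2,0,-0.77],[0,0,0,0,0.3,0,-0.77],[0,0,0,0,0.3,0,-0.77]]])

```text
clock: 19.18
tool_pos: [0.5561, 0.0815, 0.1901]
eef_rot: [-0.672, -0.235, -0.153, 0.685]
contact_force: [-0.2, 1.3, -0.0]
opening: 0.889
```

Call:
send_rows(motion=[[[0,0,0,0,0.4,0,-0.77],[0,0,0,0,0.4,0,-0.77],[0,0,0,0,0.4,0,-0.77],[0,0,0,0,0.3,0,-0.77],[0,0,0,0,0.2,0,-0.77]]])

```text
clock: 19.6
tool_pos: [0.5739, 0.0831, 0.1608]
eef_rot: [-0.673, -0.235, -0.153, 0.685]
contact_force: [-0.4, 0.2, 0.3]
opening: 0.882
```

```bash
python3 - <<'E'
from pl import *
import cv2
from plant import imaging
s=get_state();g=np.array([.5436,.1685,.1959]);print(s["clock"],A.T@(np.array(s["tool_pos"])-g),A.T@np.array(s["contact_force"]),np.round(s["q"],2),s["opening"])
a=imaging.snapshot("scene");b=imaging.snapshot("top")
c=a["img"][170:250,270:360,::-1]
e=b["img"][200:280,190:280,::-1]
im=np.hstack([cv2.resize(np.clip(i.astype(float)*2.,0,255).astype(np.uint8),(400,356),interpolation=cv2.INTER_CUBIC) for i in (c,e)])
cv2.imwrite("pics/z9.png",im)
E
```

```text
19.6 [-2.03633559e-05 -8.79233931e-02 -4.13839487e-02] [-0.19674097  0.22106596  0.46832034] [-0.14  0.68 -0.22  2.32  2.59  0.46 -1.16] 0.8821541310355222
```

View pics/z9.png

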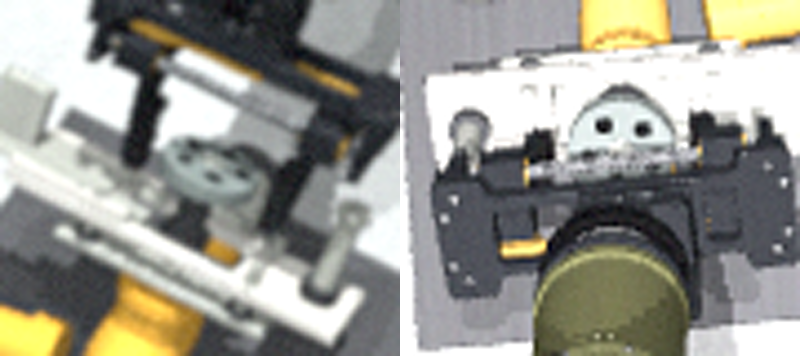

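Call:
send_rows(motion=[[[0,0,0,0,0,0,1],[0,0,0,0,0,0,1],[0,0,0,0,0,0,1],[0,0,0,0,0,0,1],[0,0,0,0,0,0,1]]], force=20)

```text
clock: 20.12
tool_pos: [0.5735, 0.0831, 0.1621]
eef_rot: [-0.672, -0.235, -0.153, 0.685]
contact_force: [0.2, -0.6, 2.0]
opening: 0.658
```

```bash
python3 - <<'E'
from pl import *
s=get_state();g=np.array([.5436,.1685,.1959]);R=Rn.from_quat(s["eef_rot"]).as_matrix();print(s["clock"],A.T@(np.array(s["tool_pos"])-g),A.T@np.array(s["contact_force"]),"tool F",R.T@np.array(s["contact_force"]),"M",R.T@np.array(s["moment"]),s["opening"]*88)
E
```

```text
20.1167 [ 0.00032271 -0.08786123 -0.04004912] [ 1.15453879 -0.61583931  1.60884014] tool F [ 1.13382435 -1.61102903 -0.64777486] M [0.03360397 0.01582819 0.50734204] 57.86140167074497
```

```bash
python3 - <<'E'
from pl import *
import cv2
from plant import imaging
from h import proj
s=dict(np.load("pics/scene0.npz"));t=dict(np.load("pics/top0.npz"))
p=np.array([.2704,.5628,.2283]);R=Rn.from_quat([0.6901,-0.1571,0.1569,-0.6888]).as_matrix()
for k in (.014,0,-.05):
  for z in (-.053,.053): print(k,z,np.round(proj(s,p+k*R[:,1]+z*R[:,2]),1),np.round(proj(t,p+k*R[:,1]+z*R[:,2]),1))
c=s["img"][140:220,500:560,::-1];e=t["img"][320:400,0:60,::-1]
c=cv2.resize(c,(400,533),interpolation=cv2.INTER_CUBIC);e=cv2.resize(e,(400,533),interpolation=cv2.INTER_CUBIC)
cv2.imwrite("pics/z10.png",np.clip(np.hstack([c,e]).astype(float)*2,0,255).astype(np.uint8))
a=imaging.snapshot("scene");b=imaging.snapshot("top")
c=a["img"][170:250,270:360,::-1]
e=b["img"][200:280,190:280,::-1]
im=np.hstack([cv2.resize(np.clip(i.astype(float)*2.,0,255).astype(np.uint8),(400,356),interpolation=cv2.INTER_CUBIC) for i in (c,e)])
cv2.imwrite("pics/z11.png",im)
E
```

```text
0.014 -0.053 [525.6 203.3] [ 52.4 362.3]
0.014 0.053 [558.  235.5] [ 13.5 341.9]
0 -0.053 [528.6 200.4] [ 49.7 363.3]
0 0.053 [561.5 232.8] [ 10.4 342.6]
-0.05 -0.053 [539.7 189.2] [ 39.4 367.1]
-0.05 0.053 [574.7 222.6] [ -1.6 345.5]
```

View pics/z10.png

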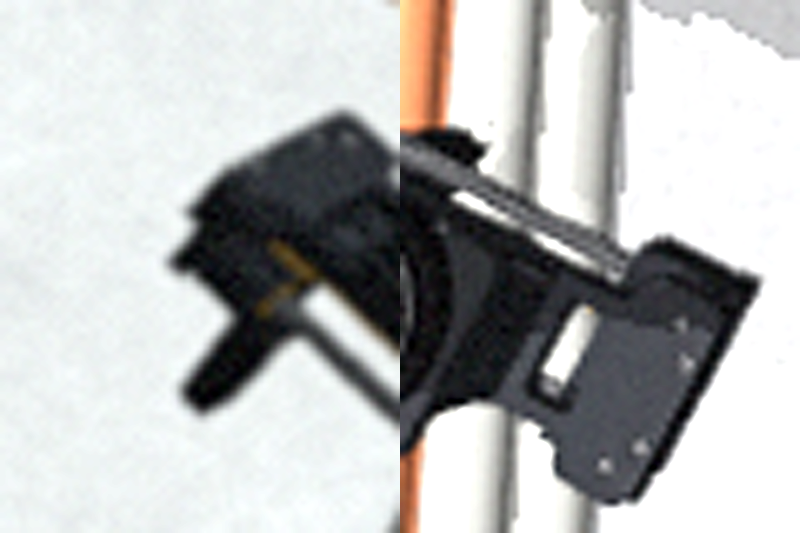

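View pics/z11.png

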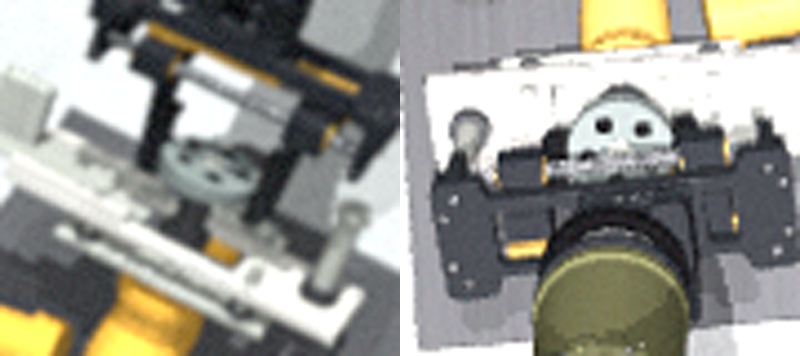

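Call:
send_rows(motion=[[[0,0,0,0,0,0,-0.6],[0,0,0,0.17,0,0,-0.6],[0,0,0,0.18,0,0,1],[0,0,0,0,0,0,1],[0,0,0,0,0,0,1]]])

```text
clock: 20.63
tool_pos: [0.5806, 0.084, 0.1662]
eef_rot: [-0.672, -0.236, -0.154, 0.685]
contact_force: [0.5, 0.0, 0.8]
opening: 0.662
```

```bash
cat > st.py <<'E'
from pl import *
s=get_state();g=np.array([.5436,.1685,.1959]);R=Rn.from_quat(s["eef_rot"]).as_matrix()
zt=A.T@R[:,2]
print(s["clock"],"pos mm",np.round(1e3*A.T@(np.array(s["tool_pos"])-g),2),"F gauge",np.round(A.T@np.array(s["contact_force"]),1),"toolF",np.round(R.T@np.array(s["contact_force"]),1),"M",np.round(R.T@np.array(s["moment"]),2),"open",round(s["opening"]*88,2),"j",round(np.arctan2(zt[1],zt[0]),3),"axis err",np.round(A.T@R[:,1],3),"q",np.round(s["q"],2))
E
python3 st.py
```

```text
20.6333 pos mm [  8.54 -87.67 -40.45] F gauge [ 0.8 -0.   0.4] toolF [ 0.8 -0.4 -0.1] M [0.06 0.07 0.11] open 58.24 j 1.595 axis err [-0.001 -0.002 -1.   ] q [-0.15  0.67 -0.21  2.3   2.58  0.43 -1.15]
```

Call:
send_rows(motion=[[[0,0,0,0,0,0,-0.6],[0,0,0,-0.18,0,0,-0.6],[0,0,0,0,0,0,1],[0,0,0,0,0,0,1],[0,0,0,0,0,0,1]]])

```text
clock: 21.05
tool_pos: [0.5757, 0.0834, 0.1632]
eef_rot: [-0.673, -0.235, -0.153, 0.685]
contact_force: [-0.7, 0.2, -0.4]
opening: 0.662
```

```bash
python3 st.py; for i in 1 2 3; do python3 st.py | grep -o "open [0-9.]*"; done
```

```text
21.05 pos mm [  2.74 -87.8  -40.35] F gauge [-0.8  0.2  0. ] toolF [-0.8 -0.   0.3] M [0.09 0.   0.71] open 58.23 j 1.596 axis err [-0.005 -0.002 -1.   ] q [-0.14  0.67 -0.21  2.31  2.59  0.44 -1.15]
open 58.23
open 58.23
open 58.23
```

Call:
send_rows(motion=[[[0,-1,0,0,-0.02,0,1],[0,-1,0,0,-0.02,0,1],[0,-1,0,0,-0.02,0,1],[0,-1,0,0,-0.02,0,1],[0,-1,0,0,-0.02,0,1]]])

```text
clock: 21.47
tool_pos: [0.5746, 0.0835, 0.1648]
eef_rot: [0.689, 0.367, 0.015, -0.624]
contact_force: [-1.1, 0.3, -0.2]
opening: 0.658
```

```bash
python3 st.py
```

```text
21.4667 pos mm [  2.69 -87.56 -38.36] F gauge [-1.   0.4  0.4] toolF [-0.8 -0.4  0.8] M [0.4  0.13 0.55] open 57.93 j 1.999 axis err [-0.005 -0.002 -1.   ] q [-0.21  0.66 -0.1   2.32  2.73  0.41 -0.9 ]
```

Call:
send_rows(motion=[[[0,-1,0,0,-0.02,0,1],[0,-1,0,0,-0.02,0,1],[0,-1,0,0,-0.02,0,1],[0,-1,0,0,-0.02,0,1],[0,-1,0,0,-0.02,0,1]]])

```text
clock: 21.88
tool_pos: [0.5734, 0.0837, 0.1665]
eef_rot: [0.678, 0.484, -0.123, -0.539]
contact_force: [-1.6, 1.7, -1.7]
opening: 0.662
```

Call:
send_rows(motion=[[[0,-1,0,0,-0.02,0,1],[0,-1,0,0,-0.02,0,1],[0,-1,0,0,-0.02,0,1],[0,-1,0,0,-0.02,0,1],[0,-1,0,0,-0.02,0,1]]])

```text
clock: 22.3
tool_pos: [0.5721, 0.0837, 0.1681]
eef_rot: [0.64, 0.581, -0.255, -0.432]
contact_force: [-2.2, 1.8, -3.1]
opening: 0.656
```

```bash
python3 st.py; python3 - <<'E'
import cv2,numpy as np
from plant import imaging
a=imaging.snapshot("scene");b=imaging.snapshot("top")
c=a["img"][170:250,270:360,::-1]
e=b["img"][200:280,190:280,::-1]
im=np.hstack([cv2.resize(np.clip(i.astype(float)*2.,0,255).astype(np.uint8),(400,356),interpolation=cv2.INTER_CUBIC) for i in (c,e)])
cv2.imwrite("pics/z12.png",im)
E
```

```text
22.3 pos mm [  2.36 -87.18 -34.33] F gauge [-3.3  2.  -1.6] toolF [0.7 1.6 3.8] M [0.63 0.19 0.03] open 57.72 j 2.8 axis err [-0.006 -0.001 -1.   ] q [-0.34  0.66  0.1   2.33  3.04  0.39 -0.42]
```

View pics/z12.png

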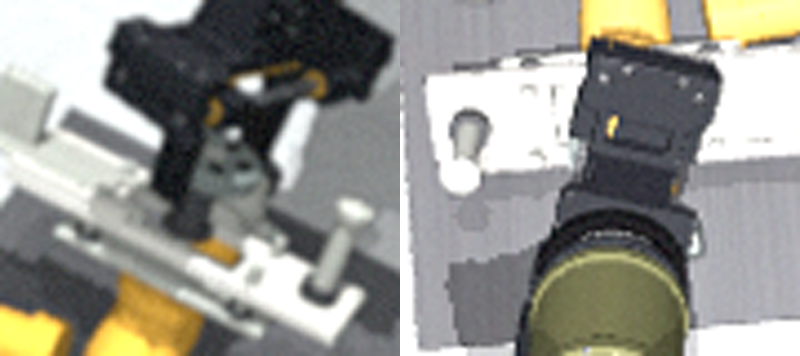

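Call:
send_rows(motion=[[[0,-1,0,0,-0.02,0.01,1],[0,-1,0,0,-0.02,0.01,1],[0,-1,0,0,-0.02,0,1],[0,-1,0,0,-0.02,0,1],[0,-1,0,0,-0.02,0,1]]])

```text
clock: 22.82
tool_pos: [0.5708, 0.0836, 0.1696]
eef_rot: [0.577, 0.655, -0.377, -0.309]
contact_force: [-3.0, 1.4, -2.2]
opening: 0.662
```

Call:
send_rows(motion=[[[0,-1,0,0,-0.02,0,1],[0,-1,0,0,-0.02,0,1],[0,-1,0,0,-0.02,0,1],[0,-1,0,0,-0.02,0,1],[0,-1,0,0,-0.02,0,1]]])

```text
clock: 23.23
tool_pos: [0.5695, 0.0835, 0.1711]
eef_rot: [0.491, 0.703, -0.484, -0.172]
contact_force: [-3.5, 0.6, -3.0]
opening: 0.66
```

Call:
send_rows(motion=[[[0,-1,0,0,-0.02,0,1],[0,-1,0,0,-0.02,0,1],[0,-1,0,0,-0.02,0,1],[0,-1,0,0,-0.02,0,1],[0,-1,0,0,-0.02,0,1]]])

```text
clock: 23.65
tool_pos: [0.5683, 0.0832, 0.1727]
eef_rot: [0.385, 0.724, -0.572, -0.029]
contact_force: [-2.9, 0.5, -3.1]
opening: 0.658
```

```bash
python3 st.py
```

```text
23.65 pos mm [  1.5  -87.29 -28.34] F gauge [-4.1  0.8 -1.1] toolF [3.6 1.1 2.1] M [ 0.38  0.17 -1.15] open 57.91 j -2.286 axis err [-0.007 -0.002 -1.   ] q [-0.53  0.69  0.4   2.34  3.51  0.43  0.29]
```

Call:
send_rows(motion=[[[0,-1,0,0,-0.02,0,1],[0,-1,0,0,-0.02,0,1],[0,-1,0,0,-0.02,0,1],[0,-1,0,0,-0.02,0,1],[0,-1,0,0,-0.02,0,1]]])

```text
clock: 24.07
tool_pos: [0.5671, 0.0828, 0.1743]
eef_rot: [0.264, 0.715, -0.637, 0.115]
contact_force: [-2.5, -0.4, -2.1]
opening: 0.663
```

Call:
send_rows(motion=[[[0,-0.6,0,0,-0.01,0,1],[0,0,0,0,0,0,1],[0,0,0,0,0,0,1],[0,0,0,0,0,0,1],[0,0,0,0,0,0,1]]])

```text
clock: 24.48
tool_pos: [0.5671, 0.0827, 0.1745]
eef_rot: [0.249, 0.712, -0.643, 0.131]
contact_force: [-6.3, -0.5, -3.4]
opening: 0.661
```

```bash
python3 st.py
```

```text
24.4833 pos mm [  1.44 -87.62 -26.11] F gauge [-7.1  0.1  0.4] toolF [ 6.9 -0.4  1.8] M [ 0.16 -0.01 -1.87] open 58.18 j -1.841 axis err [-0.007 -0.002 -1.   ] q [-0.59  0.71  0.52  2.35  3.67  0.47  0.57]
```

Call:
send_rows(motion=[[[0,0,0,0,0,0,-0.77],[0,0,0,0,0,0,-0.77],[0,0,0,0,0,0,-0.77],[0,0,0,0,0,0,-0.77],[0,0,0,0,-0.1,0,-0.77]]])

```text
clock: 24.9
tool_pos: [0.5685, 0.0829, 0.1776]
eef_rot: [0.25, 0.712, -0.642, 0.133]
contact_force: [0.1, -0.3, -0.0]
opening: 0.885
```

Call:
send_rows(motion=[[[0,0,0,0,-0.4,0,-0.77],[0,0,0,0,-0.6,0,-0.77],[0,0,0,0,-0.6,0,-0.77],[0,0,0,0,-0.6,0,-0.77],[0,0,0,0,0,0,1]]])

```text
clock: 25.32
tool_pos: [0.5437, 0.0802, 0.2165]
eef_rot: [0.251, 0.712, -0.642, 0.133]
contact_force: [-0.4, 0.5, 0.3]
opening: 0.835
```

```bash
python3 st.py;  python3 - <<'E'
import cv2,numpy as np
from plant import imaging
a=imaging.snapshot("scene");np.savez("pics/a13.npz",**a)
c=a["img"][170:250,265:365,::-1]
cv2.imwrite("pics/z13.png",cv2.resize(np.clip(c.astype(float)*2.,0,255).astype(np.uint8),(750,600),interpolation=cv2.INTER_CUBIC))
E
```

```text
25.3167 pos mm [  3.86 -87.92  21.88] F gauge [-0.1  0.5  0.4] toolF [ 0.3 -0.4 -0.5] M [ 0.13  0.01 -0.59] open 73.44 j -1.841 axis err [-0.001 -0.002 -1.   ] q [-0.62  0.59  0.53  2.38  3.7   0.38  0.56]
```

View pics/z13.png

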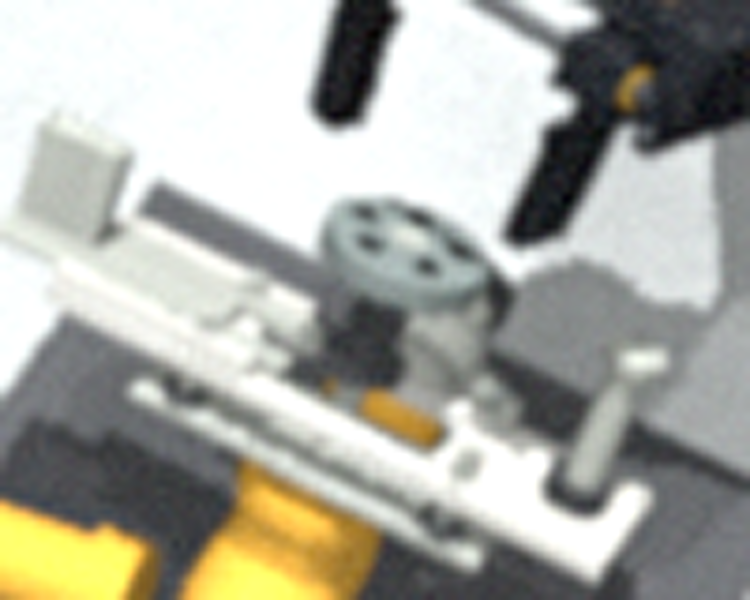

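Call:
send_rows(motion=[[[0,0,0,0,0,0,1],[0,0,0,0,0,0,1],[0,0,0,0,0,0,1],[0,0,0,0,0,0,1],[0,0,0,0,0,0,1]]])

```text
clock: 25.78
tool_pos: [0.5445, 0.0805, 0.2141]
eef_rot: [0.25, 0.712, -0.643, 0.132]
contact_force: [-0.2, -0.5, 0.9]
opening: 0.414
```

Call:
send_rows(motion=[[[0,0,0,0,0.2,0,1],[0,0,0,0,0.2,0,1],[0,0,0,0,0.2,0,1],[0,0,0,0,0.2,0,1],[0,0,0,0,0.2,0,1]]])

```text
clock: 26.2
tool_pos: [0.5552, 0.0816, 0.197]
eef_rot: [0.25, 0.712, -0.643, 0.132]
contact_force: [0.1, -0.5, -0.4]
opening: 0.026
```

```bash
python3 st.py;  python3 - <<'E'
from h import *
d=dict(np.load("pics/a13.npz"))
A=axes(.0964);g=np.array([.5436,.1685,.1959])
off=np.array([643/7.5+265,357/7.5+170])-proj(d,g); print(off)
for z in (-.002,0,.002): print(z,(proj(d,g+A@np.array([0,-.088,z]))+off-[265,170])*7.5)
E
```

```text
26.2 pos mm [  3.26 -87.58  -0.76] F gauge [-0.1 -0.5 -0.4] toolF [-0.   0.4  0.5] M [ 0.15  0.04 -0.59] open 2.25 j -1.839 axis err [-0.004 -0.002 -1.   ] q [-0.61  0.65  0.52  2.36  3.68  0.43  0.57]
[ 1.29892884 -0.37656146]
-0.002 [412.69991522 250.32180286]
0 [414.5581793  245.50333106]
0.002 [416.41988298 240.67594037]
```

Call:
send_rows(motion=[[[0,0,0,0,0.03,0,1],[0,0,0,0,0.03,0,1],[0,0,0,0,0.02,0,1],[0,0,0,0,0.02,0,1],[0,0,0,0,0,0,1]]])

```text
clock: 26.62
tool_pos: [0.556, 0.0817, 0.1959]
eef_rot: [0.25, 0.712, -0.643, 0.132]
contact_force: [0.1, -0.1, -0.4]
opening: 0.008
```

```bash
python3 st.py
```

```text
26.6167 pos mm [  3.4 -87.6  -2.1] F gauge [-0.1 -0.1 -0.3] toolF [0.1 0.3 0.1] M [ 0.1  -0.03 -0.6 ] open 0.66 j -1.84 axis err [-0.003 -0.002 -1.   ] q [-0.61  0.65  0.52  2.36  3.68  0.43  0.57]
```

Call:
send_rows(motion=[[[0,0,0,0,0.02,0,1],[0,0,0,0,0.02,0,1],[0,0,0,0,0.02,0,1],[0,0,0,0,0.02,0,1],[0,0,0,0,0,0,1]]])

```text
clock: 27.03
tool_pos: [0.5565, 0.0817, 0.1953]
eef_rot: [0.25, 0.712, -0.642, 0.133]
contact_force: [-5.7, 0.1, 9.3]
opening: 0.003
```

```bash
python3 st.py
```

```text
27.0333 pos mm [  3.44 -87.61  -2.89] F gauge [ 0.1  0.7 10.9] toolF [  0.1 -10.9  -0.6] M [-0.09  0.05 -0.58] open 0.3 j -1.84 axis err [-0.002 -0.002 -1.   ] q [-0.61  0.65  0.52  2.36  3.68  0.43  0.57]
```

Call:
send_rows(motion=[[[0,0,0,0,-0.4,0,1],[0,0,0,0,-0.5,0,1],[0,0,0,0,-0.2,0,-0.14],[0,0,0,0,0,0,-0.14],[0,0,0,0,0,0,-0.14]]])

```text
clock: 27.45
tool_pos: [0.5454, 0.0809, 0.2135]
eef_rot: [0.25, 0.712, -0.643, 0.133]
contact_force: [0.9, -0.1, 0.5]
opening: 0.209
```

```bash
python3 st.py; python3 - <<'E'
from pl import *
g=np.array([.5436,.1685,.1959]);pT=g+A@np.array([.002,-.212,.008])
r=crow(pT,goal(np.pi),17);print(r);q,p=simrow(r,17,np.array(get_state()["q"]));print(np.round(q,2))
for y in (-.212,-.17):
  q=track(q,g+A@np.array([.002,y,-.042]),goal(np.pi),30);print(np.round(q,2))
E
```

```text
27.45 pos mm [  3.73 -87.37  18.4 ] F gauge [ 1.  -0.1 -0. ] toolF [-1.   0.  -0.1] M [ 0.14  0.05 -0.62] open 18.42 j -1.84 axis err [-0.003 -0.002 -1.   ] q [-0.62  0.6   0.52  2.37  3.7   0.39  0.56]
[-0.002  0.958  0.    -0.3    0.031  0.255]
[-0.    0.57  0.06  2.33  3.47  0.33 -0.21]
[-0.02  0.68  0.09  2.3   3.45  0.41 -0.19]
[-0.15  0.68  0.12  2.32  3.36  0.43 -0.2 ]
```

Call:
send_rows(motion=[[[0,0.96,0,-0.3,0.03,0.26,-0.14],[0,0.96,0,-0.3,0.03,0.26,-0.14],[0,0.96,0,-0.3,0.03,0.26,-0.14],[0,0.96,0,-0.3,0.03,0.26,-0.14],[0,0.96,0,-0.3,0.03,0.26,-0.14]]])

```text
clock: 27.87
tool_pos: [0.5648, 0.0464, 0.2192]
eef_rot: [0.369, 0.724, -0.583, -0.007]
contact_force: [-0.4, -0.5, -0.2]
opening: 0.567
```

Call:
send_rows(motion=[[[0,0.96,0,-0.3,0.03,0.26,-0.14],[0,0.96,0,-0.3,0.03,0.26,-0.14],[0,0.96,0,-0.3,0.03,0.26,-0.14],[0,0.96,0,-0.3,0.03,0.26,-0.14],[0,0.96,0,-0.3,0.03,0.26,-0.14]]])

```text
clock: 28.28
tool_pos: [0.5717, 0.0072, 0.2177]
eef_rot: [0.473, 0.709, -0.501, -0.145]
contact_force: [0.8, 0.9, 0.0]
opening: 0.568
```

Call:
send_rows(motion=[[[0,0.96,0,-0.3,0.03,0.26,-0.14],[0,0.96,0,-0.3,0.03,0.26,-0.14],[0,0.96,0,-0.3,0.03,0.26,-0.14],[0,0.96,0,-0.3,0.03,0.26,-0.14],[0,0.96,0,-0.3,0.03,0.26,-0.14]]])

```text
clock: 28.7
tool_pos: [0.5657, -0.0309, 0.2083]
eef_rot: [0.561, 0.669, -0.402, -0.278]
contact_force: [-0.3, 0.4, -0.4]
opening: 0.568
```

```bash
python3 st.py;  python3 - <<'E'
import cv2,numpy as np
from pl import *
from plant import imaging
g=np.array([.5436,.1685,.1959])
a=imaging.snapshot("scene");b=imaging.snapshot("top")
np.savez("pics/a14.npz",**a);np.savez("pics/b14.npz",**b)
print(crow(g+A@np.array([.002,-.212,.008]),goal(np.pi),3))
c=a["img"][160:240,240:340,::-1];e=b["img"][190:270,220:320,::-1]
cv2.imwrite("pics/z14.png",np.hstack([cv2.resize(np.clip(i.astype(float)*2.,0,255).astype(np.uint8),(400,320),interpolation=cv2.INTER_CUBIC) for i in (c,e)]))
E
```

```text
28.7 pos mm [   8.98 -200.59    8.96] F gauge [-0.4  0.4 -0.2] toolF [0.4 0.2 0.3] M [ 0.53  0.02 -0.19] open 50.02 j -2.996 axis err [-0.003 -0.002 -1.   ] q [-0.06  0.56  0.1   2.32  3.51  0.31 -0.13]
[-0.022  0.615 -0.013 -0.161  0.019  0.117]
```

View pics/z14.png

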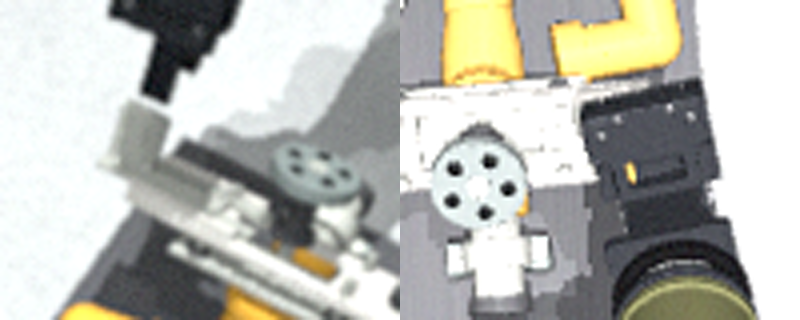

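Call:
send_rows(motion=[[[0,0.62,0,-0.16,0.02,0.12,-0.14],[0,0.62,0,-0.16,0.02,0.12,-0.14],[0,0.62,0,-0.16,0.02,0.12,-0.14],[0,0,0,0,0,0,-0.14],[0,0,0,0,0,0,-0.14]]])

```text
clock: 29.22
tool_pos: [0.5621, -0.0407, 0.2043]
eef_rot: [0.587, 0.647, -0.361, -0.325]
contact_force: [0.2, -1.1, -0.0]
opening: 0.569
```

```bash
python3 st.py;  python3 - <<'E'
import cv2,numpy as np
from pl import *
from plant import imaging
from h import proj
g=np.array([.5436,.1685,.1959])
a=imaging.snapshot("scene");b=imaging.snapshot("top")
print(crow(g+A@np.array([.002,-.212,.008]),goal(np.pi),1))
c=a["img"][150:210,240:300,::-1];e=b["img"][200:260,260:320,::-1]
cv2.imwrite("pics/z15.png",np.hstack([cv2.resize(np.clip(i.astype(float)*2.,0,255).astype(np.uint8),(400,400),interpolation=cv2.INTER_CUBIC) for i in (c,e)]))
p=get_state()["tool_pos"];R=Rn.from_quat(get_state()["eef_rot"]).as_matrix()
for z in (-.025,.025): X=p+R@np.array([0,-.003,z]);print("tip inner",(proj(a,X)-[240,150])*6.67)
print("tab top",(proj(a,g+A@np.array([0,-.212,-.017]))-[240,150])*6.67)
E
```

```text
29.2167 pos mm [   3.   -209.96    8.07] F gauge [ 0.  -1.1 -0. ] toolF [-1.1  0.  -0. ] M [ 0.55  0.05 -0.09] open 50.07 j -3.137 axis err [-0.003 -0.002 -1.   ] q [-0.01  0.57  0.06  2.33  3.47  0.32 -0.21]
[-0.038  0.053 -0.017 -0.112  0.007  0.062]
tip inner [236.91494393 220.15613283]
tip inner [289.94572376 184.90458015]
tab top [243.46904971 257.69817702]
```

View pics/z15.png

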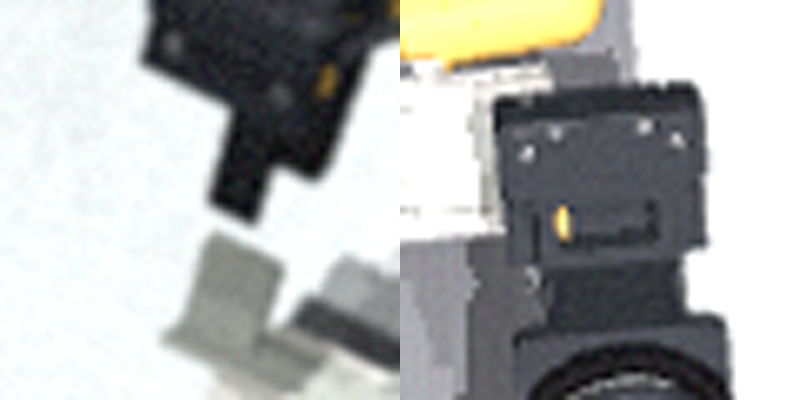

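Call:
send_rows(motion=[[[0,0,0,-0.05,0.2,0.05,-0.14],[0,0,0,0,0.2,0,-0.14],[0,0,0,0,0.2,0,-0.14],[0,0,0,0,0.2,0,-0.14],[0,0,0,0,0.2,0,-0.14]]])

```text
clock: 29.73
tool_pos: [0.5719, -0.041, 0.1864]
eef_rot: [0.588, 0.647, -0.36, -0.326]
contact_force: [-0.1, -0.3, 0.5]
opening: 0.57
```

Call:
send_rows(motion=[[[0,0,0,0,0.3,0,-0.14],[0,0,0,0,0.3,0,-0.14],[0,0,0,0,0.3,0,-0.14],[0,0,0,0,0.3,0,-0.14],[0,0,0,0,0.25,0,-0.14]]])

```text
clock: 30.15
tool_pos: [0.5872, -0.0397, 0.1616]
eef_rot: [0.588, 0.647, -0.36, -0.326]
contact_force: [-0.3, 0.5, -0.2]
opening: 0.568
```

```bash
python3 st.py;  python3 - <<'E'
import cv2,numpy as np
from plant import imaging
a=imaging.snapshot("scene");b=imaging.snapshot("top")
c=a["img"][150:220,240:310,::-1];e=b["img"][200:270,250:320,::-1]
cv2.imwrite("pics/z16.png",np.hstack([cv2.resize(np.clip(i.astype(float)*2.,0,255).astype(np.uint8),(400,400),interpolation=cv2.INTER_CUBIC) for i in (c,e)]))
E
```

```text
30.15 pos mm [   1.62 -211.42  -41.49] F gauge [-0.3  0.5 -0. ] toolF [0.5 0.  0.3] M [ 0.54  0.09 -0.14] open 50.0 j -3.14 axis err [-0.004 -0.002 -1.   ] q [-0.03  0.68  0.09  2.29  3.44  0.4  -0.19]
```

View pics/z16.png

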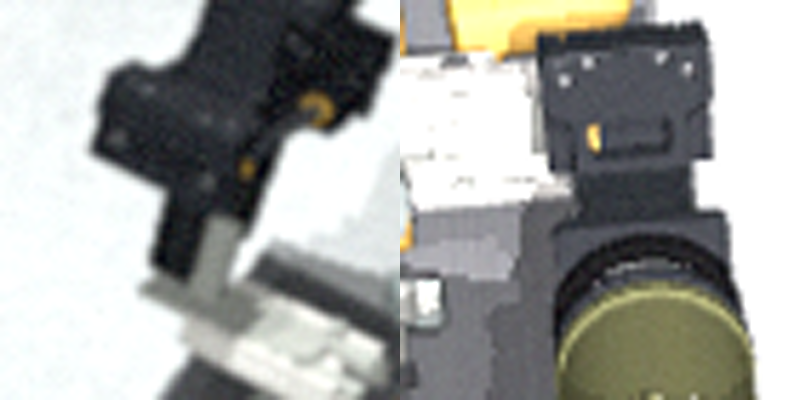

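Call:
send_rows(motion=[[[0,0,0,0.2,0,0,-0.14],[0,0,0,0,0,0,1],[0,0,0,0,0,0,1],[0,0,0,0,0,0,1],[0,0,0,0,0,0,1]]])

```text
clock: 30.67
tool_pos: [0.5865, -0.0358, 0.1626]
eef_rot: [0.588, 0.647, -0.36, -0.326]
contact_force: [0.3, 0.4, -0.2]
opening: 0.293
```

Call:
send_rows(motion=[[[0,0,0,0,0,0,1],[0,0,0,0,0,0,1],[0,0,0,0,0,0,1],[0,0,0,0,0,0,1],[0,0,0,0,0,0,1]]])

```text
clock: 31.08
tool_pos: [0.5865, -0.0359, 0.1624]
eef_rot: [0.588, 0.647, -0.36, -0.326]
contact_force: [0.7, 0.2, 0.9]
opening: 0.134
```

```bash
python3 st.py
```

```text
31.0833 pos mm [   1.72 -207.56  -40.59] F gauge [1.1 0.2 0.4] toolF [ 0.2 -0.4 -1.1] M [ 0.56  0.12 -0.12] open 11.83 j -3.141 axis err [-0.003 -0.002 -1.   ] q [-0.04  0.68  0.09  2.3   3.43  0.41 -0.19]
```

Call:
send_rows(motion=[[[0,0,0,0.1,0,0,1],[0,0,0,0.2,0,0,1],[0,0,0,0.2,0,0,1],[0,0,0,0.2,0,0,1],[0,0,0,0.2,0,0,1]]])

```text
clock: 31.5
tool_pos: [0.5848, -0.0178, 0.1624]
eef_rot: [0.588, 0.647, -0.36, -0.326]
contact_force: [-1.0, -3.2, 2.5]
opening: 0.136
```

```bash
python3 st.py
```

```text
31.5 pos mm [   1.75 -189.35  -40.63] F gauge [ 0.2 -3.1  2.8] toolF [-3.1 -2.8 -0.2] M [0.43 0.14 0.55] open 11.95 j -3.141 axis err [-0.003 -0.003 -1.   ] q [-0.1   0.68  0.11  2.31  3.39  0.41 -0.2 ]
```

Sliding with 3 N as expected; 18 mm done.

Call:
send_rows(motion=[[[0,0,0,0.2,0,0,1],[0,0,0,0.2,0,0,1],[0,0,0,0.2,0,0,1],[0,0,0,0.15,0,0,1],[0,0,0,0.1,0,0,1]]])

```text
clock: 31.92
tool_pos: [0.5832, -0.0002, 0.1624]
eef_rot: [0.588, 0.647, -0.36, -0.325]
contact_force: [-1.4, -2.1, 4.2]
opening: 0.134
```

```bash
python3 st.py
```

```text
31.9167 pos mm [   1.8  -171.75  -40.67] F gauge [ 0.9 -2.   4.4] toolF [-2.  -4.4 -0.9] M [0.28 0.13 0.46] open 11.8 j -3.14 axis err [-0.003 -0.002 -1.   ] q [-0.15  0.68  0.12  2.32  3.36  0.42 -0.2 ]
```

Call:
send_rows(motion=[[[0,0,0,0.05,0,0,1],[0,0,0,0.05,0,0,1],[0,0,0,0.05,0,0,1],[0,0,0,0.03,0,0,1],[0,0,0,0.03,0,0,1]]])

```text
clock: 32.33
tool_pos: [0.5829, 0.0032, 0.1624]
eef_rot: [0.588, 0.647, -0.36, -0.326]
contact_force: [-2.6, -3.9, 5.2]
opening: 0.134
```

```bash
python3 st.py
```

```text
32.3333 pos mm [   1.84 -168.34  -40.71] F gauge [ 0.3 -3.6  6. ] toolF [-3.6 -6.  -0.3] M [0.31 0.13 0.45] open 11.8 j -3.14 axis err [-0.003 -0.002 -1.   ] q [-0.16  0.68  0.13  2.32  3.35  0.42 -0.2 ]
```

Call:
send_rows(motion=[[[0,0,0,0.03,0,0,1],[0,0,0,0.03,0,0,1],[0,0,0,0.03,0,0,1],[0,0,0,0.03,0,0,1],[0,0,0,0.03,0,0,1]]])

```text
clock: 32.75
tool_pos: [0.5826, 0.0056, 0.1624]
eef_rot: [0.589, 0.646, -0.36, -0.326]
contact_force: [-1.3, -4.5, 4.8]
opening: 0.136
```

```bash
python3 st.py
```

```text
32.75 pos mm [   1.8  -165.93  -40.69] F gauge [ 1.1 -4.4  5. ] toolF [-4.4 -5.  -1. ] M [0.31 0.05 0.81] open 11.94 j -3.141 axis err [-0.003 -0.003 -1.   ] q [-0.17  0.68  0.13  2.32  3.34  0.42 -0.2 ]
```

Call:
send_rows(motion=[[[0,0,0,0.03,0,0,1],[0,0,0,0.03,0,0,1],[0,0,0,0.03,0,0,1],[0,0,0,0.02,0,0,1],[0,0,0,0,0,0,1]]])

```text
clock: 33.17
tool_pos: [0.5826, 0.0056, 0.1624]
eef_rot: [0.59, 0.645, -0.36, -0.326]
contact_force: [-0.1, -8.2, 4.2]
opening: 0.136
```

```bash
python3 st.py
```

```text
33.1667 pos mm [   1.79 -165.92  -40.68] F gauge [ 1.5 -8.1  4. ] toolF [-8.2 -4.  -1.5] M [0.28 0.07 1.41] open 12.0 j 3.14 axis err [-0.003 -0.007 -1.   ] q [-0.17  0.68  0.13  2.32  3.34  0.42 -0.2 ]
```

Call:
send_rows(motion=[[[0,0,0,0.04,0,0,1],[0,0,0,0.04,0,0,1],[0,0,0,0.02,0,0,1],[0,0,0,0,0,0,1],[0,0,0,0,0,0,1]]])

```text
clock: 33.58
tool_pos: [0.5826, 0.0056, 0.1624]
eef_rot: [0.592, 0.644, -0.36, -0.326]
contact_force: [0.1, -11.8, 3.1]
opening: 0.137
```

```bash
python3 st.py
```

```text
33.5833 pos mm [   1.81 -165.91  -40.63] F gauge [  0.7 -11.7   3.2] toolF [-11.8  -3.   -0.7] M [ 0.21 -0.01  2.04] open 12.05 j 3.138 axis err [-0.003 -0.01  -1.   ] q [-0.18  0.68  0.14  2.32  3.33  0.42 -0.2 ]
```

Call:
send_rows(motion=[[[0,0,0,-0.08,0,0,1],[0,0,0,-0.08,0,0,1],[0,0,0,0,0,0,-0.1],[0,0,0,0,0,0,-0.1],[0,0,0,0,0,0,-0.1]]])

```text
clock: 34.0
tool_pos: [0.5821, 0.0087, 0.1617]
eef_rot: [0.587, 0.648, -0.361, -0.326]
contact_force: [0.6, 0.3, -0.2]
opening: 0.337
```

Call:
send_rows(motion=[[[0,0,0,0,0,0,-0.1],[0,0,0,0,0,0,-0.1],[0,0,0,0,0,0,-0.1],[0,0,0,0,-0.3,0,-0.1],[0,0,0,0,-0.4,0,-0.1]]])

```text
clock: 34.42
tool_pos: [0.5746, 0.0067, 0.174]
eef_rot: [0.588, 0.647, -0.361, -0.326]
contact_force: [0.3, 0.9, -0.5]
opening: 0.548
```

Call:
send_rows(motion=[[[0,0,0,0,-0.7,0,-0.1],[0,0,0,0,-0.7,0,-0.1],[0,0,0,0,-0.7,0,-0.1],[0,0,0,0,-0.7,0,-0.1],[0,0,0,0,-0.4,0,-0.1]]])

```text
clock: 34.83
tool_pos: [0.5403, 0.0031, 0.23]
eef_rot: [0.588, 0.647, -0.36, -0.325]
contact_force: [-0.0, 0.2, -0.4]
opening: 0.545
```

```bash
python3 st.py;  python3 - <<'E'
import cv2,numpy as np
from plant import imaging
a=imaging.snapshot("scene");b=imaging.snapshot("top")
np.savez("pics/a17.npz",**a);np.savez("pics/b17.npz",**b)
c=a["img"][160:240,250:350,::-1];e=b["img"][190:270,200:300,::-1]
cv2.imwrite("pics/z17.png",np.hstack([cv2.resize(np.clip(i.astype(float)*2.,0,255).astype(np.uint8),(400,320),interpolation=cv2.INTER_CUBIC) for i in (c,e)]))
E
```

```text
34.8333 pos mm [   1.82 -164.27   39.14] F gauge [-0.2  0.2 -0.3] toolF [0.2 0.3 0.2] M [ 0.6   0.04 -0.08] open 47.97 j -3.141 axis err [-0.003 -0.002 -1.   ] q [-0.17  0.49  0.12  2.37  3.36  0.28 -0.21]
```

View pics/z17.png

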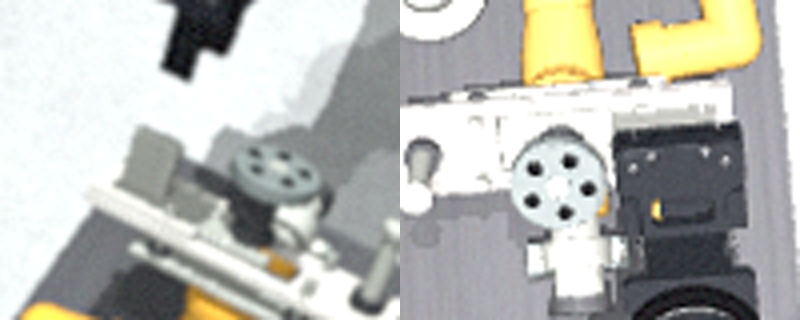

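Call:
send_rows(motion=[[[0,0,0,-0.5,-0.8,0,-0.1],[0,0,0,-0.5,-0.8,0,-0.1],[0,0,0,-0.5,-0.8,0,-0.1],[0,0,0,-0.5,-0.6,0,-0.1],[0,0,0,0,0,0,-0.1]]])

```text
clock: 35.35
tool_pos: [0.5134, -0.0419, 0.2809]
eef_rot: [0.59, 0.646, -0.359, -0.326]
contact_force: [-0.0, 0.7, 0.1]
opening: 0.549
```

```bash
python3 st.py;  python3 - <<'E'
import cv2,numpy as np
from h import *
from plant import imaging
a=imaging.snapshot("scene");b=imaging.snapshot("top")
np.savez("pics/a18.npz",**a);np.savez("pics/b18.npz",**b)
c=a["img"][165:245,255:355,::-1];e=b["img"][190:270,200:300,::-1]
im=np.vstack([cv2.resize(np.clip(i.astype(float)*2.,0,255).astype(np.uint8),(600,300),interpolation=cv2.INTER_CUBIC) if 0 else cv2.resize(np.clip(i.astype(float)*2,0,255).astype(np.uint8),(375,300),interpolation=cv2.INTER_CUBIC) for i in (c,e)])
cv2.imwrite("pics/z18.png",cv2.resize(im,(375,600)))
cv2.imwrite("pics/z19.png",cv2.resize(np.clip(c.astype(float)*1.7,0,255).astype(np.uint8),(750,600),interpolation=cv2.INTER_CUBIC))
A=axes(.0964);g=np.array([.5436,.1685,.1959])
for n,v in (("post",[0,0,0]),("wheel",[0,-.088,0]),("tab home",[0,-.17,-.017])): print(n,(proj(a,g+A@np.array(v))-[255,165])*7.5)
E
```

```text
35.35 pos mm [   2.51 -206.54   98.7 ] F gauge [0.1 0.7 0.1] toolF [ 0.7 -0.1 -0.1] M [ 0.54  0.08 -0.09] open 48.29 j 3.139 axis err [-0.001 -0.005 -1.   ] q [ 0.08  0.34 -0.06  2.35  3.5   0.12 -0.25]
post [708.25803371 397.32421099]
wheel [479.81621301 285.82754205]
tab home [261.83989771 226.82378972]
```

View pics/z19.png

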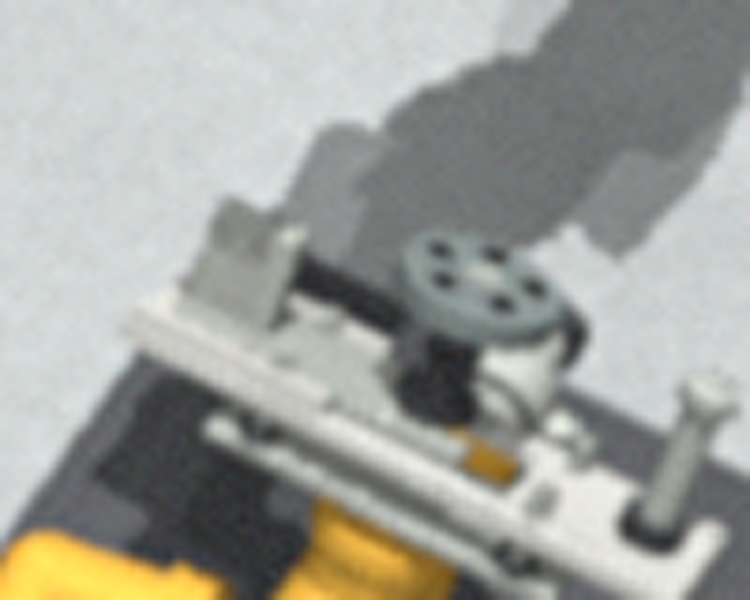

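View pics/z18.png

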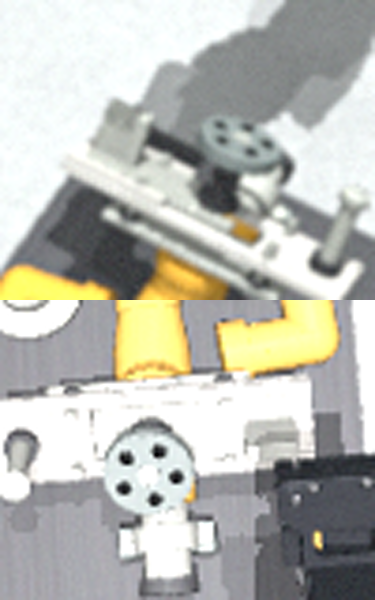

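```bash
python3 - <<'E'
from plant import job,get_state
print(get_state()["clock"],job.finish_job())
E
```

```text
the job is handed in; nothing more can be done
35.45 None
```

The valve is open with the wheel level with the gauge post, the lock plate is home under the collar, and the job is handed in at 35.5 s.

**Wheel:** I touched the post and then the wheel with the closed fingertips and found the wheel 14.25 mm low. I gripped the rim and turned it about 2.85 rad counter-clockwise, following it outward. A second touch put the wheel within about 0.1 mm of the post.

I did not touch the wheel again after sliding the lock. The dimples looked unmoved in the pictures, and the last scene view has the wheel level to within about 1 mm.

**Lock:** I gripped the tab and slid it 41.6 mm at about 3 N, until it stopped moving while the push rose to 12 N. In the last view the tab is where it should be when fully home. I then let go and moved the arm clear.

**Loose parts:** I moved nothing near the elbow, flange, tee or jar, and felt no unexpected contact. The elbow and part of the flange look undisturbed in the last pictures. I did not measure any of the four, and the tee and jar were outside those crops.

**What disagreed:**
- **Fingertips:** they sat about 3 mm behind the TCP, by touch and in the pictures, not 14 mm ahead as described. I allowed for this.
- **First camera height:** the first camera estimates had the wheel 13.5 to 15 mm low, so I relied on the touch figure.
- **First approach:** it ran into the wrist joint limits, and I re-routed to the other wrist pose.

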